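# Fetch the broad filling knife from behind the narrow one

### The arm

A 6-joint arm with a two-finger parallel gripper is mounted at the origin on a cart in front of the work surface, level with it; the furniture and walls round the work are solid. World frame = base frame: x ahead of the robot, y to its left, z up, the work surface at z = 0. Lengths are in m, angles in rad, forces in N, time in s.
With the tool pointing down it reaches from about 0.35 to 0.85 m from the base axis. Payload 8.1 kg.
Tool frame: the origin (TCP) lies at the very end of the fingers, on their centre line; the grasp point (between the pads) lies 19 mm behind it (robot.pinch_z is the z of the grasp point in the tool frame, in m); z points along the fingers, y is the direction in which the jaws open and shut (so a half turn about z gives the same grasp; the last joint's range is limited). The gripper opens to 93 mm and grips with 3 to 60 N. Pads are 15 mm wide; open, the fingers measure 128 mm over their backs; the gripper's body (75 mm by 188 mm) begins 65 mm behind the grasp point.
Start: joints at [1.143, 0.13, 1.488, -0, 1.523, -0.085], TCP at [0.202, 0.565, 0.183] pointing down, gripper open.
Joint ranges: [-2.96, 2.96], [-0.89, 2.26], [0.02, 2.5], [-1.34, 4.48], [0, 2.73], [-2.66, 2.66]. Speed limits (rad/s): [2.39, 2.39, 2.79, 3.14, 3.14, 3.14].

### API

Orientations are given as a rotation vector (axis times angle).
In Python, from plant import robot gives the robot as it stands.
- The arm moves only by the tool drive_tool, never from a script. Its argument "steps" is a list of rows, each an object of numbers: "jaw": the opening, from 0 (shut) to 1 (fully open); "tx", "ty", "tz": the shift along the tool's x, y, z scaled (see below); "turn": the turn about the tool's z scaled (see below). A call has 1 to 12 rows; each row is the pose to reach, as a shift and turn from the pose commanded when the call began, along the tool's axes at that moment, turning the shorter way round; what a row does not reach only later rows make up. The controller multiplies each number of a shift by 0.3 m and each number of a turn by 180 degrees. A row lasts 1/10 s, in which the tool goes at most 50 mm and 8.59 degrees, less where a joint would pass 70% of its speed; a pose out of reach is approached as far as the arm can. A call with a number of a shift or a turn outside -1 to 1 is refused whole. A call with a gripper value outside its range is refused whole. The fingers move at their own pace and stop on an object; "force" is the grip in N (left out, the last holds). Time passes only in rows, so rows that repeat a pose let the fingers close. It gives the time, the measured TCP pose, the force and the opening at its end, in the units of the state.
- robot.read_state(): the state, without advancing time (a new reading comes with each control period).
- robot.read_camera(name): name is "scene" or "side" or "wrist"; returns (picture, depth): 420x560x3 uint8, blue, green, red; 420x560 float32, m along the optical axis (not along the pixel's ray), 0 where there is no reading.
- robot.get_calibration(name): a dict with "fx", "fy", "cx", "cy" (pixels), "k1" (the pictures are not rectified: a ray, as slopes to the right and down, at radius r is drawn at 1 + k1 r^2 times it, then the intrinsics apply), "eye" and "attitude" of the camera in the world. Camera axes: x right, y down, z forward; pixel columns grow to the right and rows downward; lengths in m; the calibration is good to about 2 mm. A picture is of the moment at which its call begins: read the wrist's pose just before it. get_calibration takes no time and is no camera call; for the wrist camera it gives the pose at the moment of the call.
- robot.close_job(): hands the job in, once; it reports no verdict.
The state is a dict: "t": time; "q": joint angles; "dq": joint speeds; "joint_torque": joint torques, N m; "tool_pos": TCP position; "orientation": TCP orientation; "force": force on the tool from outside, world axes, zero at the start; "wrist_torque": the same for the moment, N m; "opening": finger opening in m.
Only numpy, scipy, OpenCV 4.12 (cv2) and the standard library are available. Lean on these libraries where they do the work, as an engineer would, in place of code of your own. Each camera call takes 0.05 s, during which the arm holds its last target.

### The job

The broad filling knife hangs behind the narrow one on the same hook. Move the narrow knife over to the empty hook so that it hangs there, then take the broad knife and lower it, blade down, into the plywood tool pot. Don't drop either knife, and leave the jar, the round tin and the red-lidded pot standing where they are.

Things in the scene. Friction and masses are not known exactly. Their poses are not given: they have to be found in the camera images.
- narrow_knife_eye (a point): Narrow filling knife, the front one on the hook: wooden handle with a long oval eye on top, steel blade 34 mm wide; 182 mm long, 14 mm thick, 0.09-0.18 kg. Point: centre of the eye; eye 44 wide (y) x 64 high (z) outside, hole 26 x 44, sides straight for 40 mm: pinch them from above along y. x through the hole, z up. Top 32 mm above the point, blade's edge 150 mm below.
- broad_knife_eye (a point): Broad filling knife, the rear one on the hook (nearest the post): the same wooden handle, eye, point, axes and lengths as the narrow knife, but with a blade 90 mm wide (y) and 50 mm high; 0.09-0.18 kg. Both hang loosely and may stand a little turned on the bar.
- broad_knife_edge (a point): Middle of the lower edge of the broad knife's blade, 150 mm below its eye's centre; blade 4 mm thick.
- hook_full: Hook stand with both knives, fixed. Origin: foot of its post on the desk. Base plate 140 x 70 x 10 mm (120 mm to -x of the post). The post, 8 mm steel rod, bends at the top into a level bar along -x of this frame, 125 mm long, its centre line 215 mm above the desk; then a tip rises 10 mm, ending at x = -0.141. Nothing stands above the bar but this tip (14 mm above the centre line).
- hook_full_bar (a point): Point on the centre line of that bar, 65 mm from the post, axes as the stand's. A hanging knife's eye centre is 18 mm below the centre line; at the start the knives hang about 40 mm (rear) and 90 mm (front) from the post. The eyes are closed, so a knife comes off or goes on only over the tip: lifted 12 to 30 mm above its hanging height, moved along x.
- hook_spare: The second hook stand, empty at the start, the same in all measures and axes as hook_full; fixed to the desk, to the left or right of it.
- hook_spare_bar (a point): Point on the centre line of the empty hook's bar, 65 mm from its post, 215 mm above the desk, axes as its stand's.
- caddy: Plywood tool pot, an open-topped upright box fixed to the desk; inside 52 mm (x) x 118 mm (y), walls 5 mm, rim 90 mm above the desk, inner floor 5 mm above the desk. Origin at the centre of its underside; y is its long side. A knife put in blade down may lean on the rim.
- nail_jar: Loose jar with nails, 64 mm wide and 112 mm tall, standing on the desk; origin at its underside's centre. To be left alone.
- salve_tin: Loose round tin, 62 mm wide and 35 mm tall, on the desk; origin at its underside's centre. To be left alone.
- red_lid_pot: Loose small white pot with a red lid, 66 mm wide and 33 mm tall, on the desk; origin at its underside's centre. To be left alone.

How it is judged:
On the way:
1. the narrow knife hangs on the spare hook, let go, while the broad knife still hangs on its own (x of narrow_knife_eye in the frame of hook_spare between -0.13 and -0.005 m and y of narrow_knife_eye in the frame of hook_spare between -0.02 and 0.02 m and height (world z) of narrow_knife_eye between 0.185 and 0.209 m and contact force between the fingers and narrow_knife below 0.1 N and horizontal distance between broad_knife_eye and hook_full below 0.135 m and height (world z) of broad_knife_eye above 0.18 m), for 0.2 s.
At the end, for the whole second after the job is handed in: The narrow knife hangs by its eye on the spare hook's bar (eye along the bar, within 20 mm sideways, 185 to 209 mm high); the broad knife stands blade down in the tool pot (lower edge inside the walls, under 35 mm above the desk, leaning under 0.8 rad); both at rest (x of narrow_knife_eye in the frame of hook_spare between -0.13 and -0.005 m and y of narrow_knife_eye in the frame of hook_spare between -0.02 and 0.02 m and height (world z) of narrow_knife_eye between 0.185 and 0.209 m and x of broad_knife_edge in the frame of caddy between -0.03 and 0.03 m and y of broad_knife_edge in the frame of caddy between -0.06 and 0.06 m and height (world z) of broad_knife_edge below 0.035 m and angle between broad_knife_eye's own z axis and vertical below 0.8 rad and linear speed of broad_knife below 0.05 m/s and linear speed of narrow_knife below 0.1 m/s); the robot touches nothing.
It fails at once if a knife is dropped on the desk (height (world z) of narrow_knife_eye below 0.11 m or height (world z) of broad_knife_eye below 0.1 m).
It fails at once if the broad knife falls freely into the pot instead of being lowered (linear speed of broad_knife above 0.75 m/s and contact force between the fingers and broad_knife below 0.05 N).
It fails at once if the jar, the tin or the pot is pushed away or knocked over (distance of any of nail_jar, salve_tin, red_lid_pot from where it was at the start of the episode above 0.03 m or angle between any of nail_jar, salve_tin, red_lid_pot's own z axis and vertical above 0.5 rad).
It also fails if it takes over 58 s, if anything falls off the work surface, if the arm or the gripper's body presses on something with over 40 N, if the wrist force passes 120 N, or if a joint passes its speed limit or range.

## Working session

There is one attempt and no reset: what is moved stays moved. The work goes in short steps, Python scripts to look and compute and a tool call to move; the robot and the scene stay as the last step left them, time stands still between calls to the robot, and variables do not carry over. Pictures are saved under pics/ and viewed, and the job is handed in when it is done.

Besides the shell and the picture viewer there is one more tool, called in YAML: its name, and indented under it one key for each argument. drive_tool: Moves the arm, as the interface text tells. Its arguments: {"type":"object","properties":{"steps":{"type":"array"},"force":{"type":"number"}},"required":["steps"]}

```bash
mkdir -p pics; ls; cat > h.py <<'E'
import numpy as np, cv2
from scipy.spatial.transform import Rotation as R
from plant import robot
def rot(c):
    a=np.array(c["attitude"],float)
    if a.shape==(3,3): return a
    return R.from_rotvec(a).as_matrix() if a.size==3 else R.from_quat(a).as_matrix()
def grab(n,fn):
    c=robot.get_calibration(n); p,d=robot.read_camera(n)
    cv2.imwrite(f"pics/{fn}.png",p); np.savez(f"pics/{fn}.npz",p=p,d=d,fx=c["fx"],fy=c["fy"],cx=c["cx"],cy=c["cy"],k1=c["k1"],eye=c["eye"],M=rot(c))
    return p,d,c
class V:
    def __init__(s,fn):
        z=np.load(f"pics/{fn}.npz"); 
        for k in z.files: setattr(s,k,z[k])
        s.K=np.array([[s.fx,0,s.cx],[0,s.fy,s.cy],[0,0,1.]])
    def slopes(s,uv):
        uv=np.asarray(uv,float).reshape(-1,1,2)
        return cv2.undistortPoints(uv,s.K,np.array([s.k1,0,0,0.])).reshape(-1,2)
    def ray(s,uv):
        m=s.slopes(uv); return np.c_[m,np.ones(len(m))]@s.M.T
    def pt(s,uv):   # by depth
        uv=np.asarray(uv).reshape(-1,2); d=s.d[uv[:,1].astype(int),uv[:,0].astype(int)]
        return s.eye+s.ray(uv)*d[:,None]
    def onz(s,uv,z):
        r=s.ray(uv); return s.eye+r*((z-s.eye[2])/r[:,2])[:,None]
    def cloud(s):
        h,w=s.d.shape; g=np.stack(np.meshgrid(np.arange(w),np.arange(h)),-1).reshape(-1,2)
        return (s.eye+s.ray(g)*s.d.reshape(-1,1)).reshape(h,w,3)
E
python3 - <<'E'
from h import *
s=robot.read_state(); print(s)
for n in("scene","side","wrist"):
    p,d,c=grab(n,n+"0"); print(n,c,(d>0).mean())
print(robot.pinch_z)
E
```

```text
pics
{'t': 0.0, 'q': array([ 1.14261120e+00,  1.31160236e-01,  1.48927731e+00,  1.46051427e-05,
        1.52297778e+00, -8.53848570e-02]), 'dq': array([ 0.00035951,  0.00160636,  0.00187586, -0.00140129,  0.00061009,
       -0.00081286]), 'joint_torque': array([ 3.76711405e-04, -5.59821582e+01, -4.91773903e+01,  7.69880810e-02,
        3.48756323e-02, -1.68353745e-04]), 'tool_pos': array([0.20137903, 0.56453074, 0.18238914]), 'orientation': array([-5.35756287e-01, -3.09508724e+00,  2.76292131e-03]), 'force': array([ 0.40744938, -0.21741524,  0.02854769]), 'wrist_torque': array([-0.0121938 ,  0.05613648, -0.02074384]), 'opening': 0.09267021596687758}
scene {'fx': 423.6202532044556, 'fy': 423.6202532044556, 'cx': 278.36926648973645, 'cy': 209.57773056793536, 'k1': -0.0061474083831832655, 'eye': array([ 0.1610956 , -0.53636185,  0.97155634]), 'attitude': array([-2.30259864,  0.93968531, -0.31029752])} 0.9959396258503401
side {'fx': 503.9616481519197, 'fy': 503.9616481519197, 'cx': 273.71405392291695, 'cy': 203.0746222731277, 'k1': -0.06572190448147477, 'eye': array([ 0.07135244, -1.30431336,  0.69871556]), 'attitude': array([-1.91536795,  0.39120019, -0.27291295])} 0.7577848639455782
wrist {'fx': 322.0369505191496, 'fy': 322.0369505191496, 'cx': 274.80703444224827, 'cy': 207.34348979324554, 'k1': -0.023843821557048173, 'eye': array([0.12173791, 0.5936504 , 0.38287974]), 'attitude': array([2.35283909, 1.66027244, 0.25393346])} 0.9960841836734694
-0.0188
```

View pics/scene0.png

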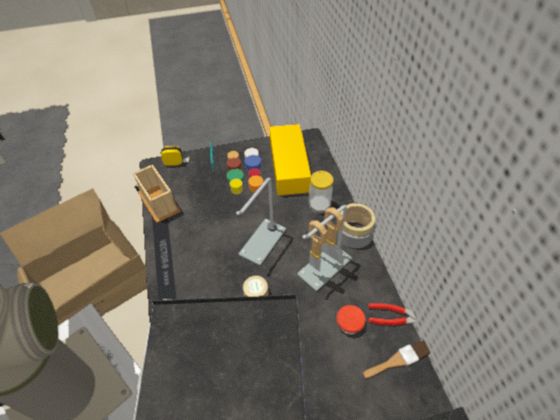

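View pics/side0.png

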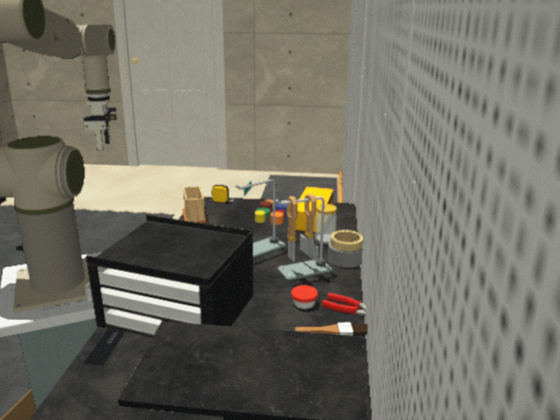

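View pics/wrist0.png

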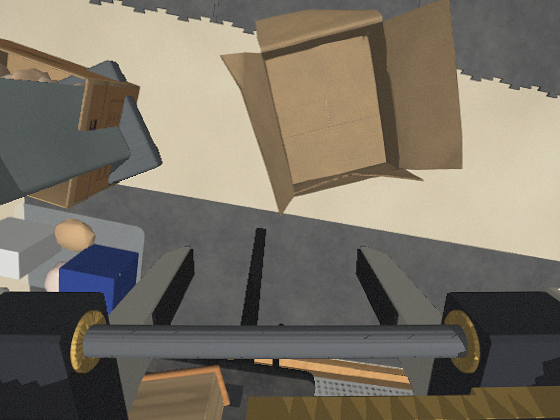

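The scene view shows the caddy at (157,190), the spare hook with its bar from (238,212) to (270,180), the full hook with the knives' eyes at about (318,232) and (333,215), the jar at (320,190), the tin at (256,287) and the red pot at (351,320). I'll enlarge it.

```bash
python3 - <<'E'
from h import *
v=V("scene0"); 
cv2.imwrite("pics/z1.png",cv2.resize(v.p[160:310,220:400],None,fx=4.4,fy=4,interpolation=cv2.INTER_CUBIC)[:600,:800])
w=V("side0")
cv2.imwrite("pics/z2.png",cv2.resize(w.p[170:290,220:380],None,fx=5,fy=5,interpolation=cv2.INTER_CUBIC)[:600,:800])
C=v.cloud(); 
for n,u in dict(caddy=(157,190),post=(270,180),postfoot=(272,227),tipS=(238,212),jar=(320,180),tin=(256,287),red=(351,318),desk=(200,250),wallR=(480,200),cabinet=(220,350),ytin=(356,215),yellow=(290,150)).items(): print(n,v.pt(u).round(3))
for (a,b) in [((150,150),(180,230))]:pass
# points above .18 z near desk
m=(C[...,2]>.18)&(C[...,2]<.26)&(C[...,0]<.9)
ys,xs=np.where(m[150:300,200:400]); 
import collections
P=C[150:300,200:400][ys,xs]; print(len(P))
np.save("pics/hi.npy",np.c_[xs+200,ys+150,P])
print(np.c_[xs+200,ys+150,P][::8].round(3))
E
```

```text
caddy [[0.482 0.353 0.008]]
post [[ 0.631 -0.003  0.21 ]]
postfoot [[ 0.628 -0.004  0.021]]
tipS [[ 0.161 -0.536  0.972]]
jar [[ 0.79 -0.03  0.11]]
tin [[ 0.465 -0.119  0.036]]
red [[ 0.571 -0.336  0.032]]
desk [[ 0.444  0.091 -0.002]]
wallR [[ 0.687 -0.441  0.453]]
cabinet [[ 0.281 -0.232  0.172]]
ytin [[ 0.818 -0.148  0.034]]
yellow [[0.848 0.144 0.069]]
2042
[[ 3.61e+02  1.50e+02  8.95e-01 -7.70e-02  1.84e-01]
 [ 3.69e+02  1.50e+02  8.76e-01 -1.13e-01  2.20e-01]
 [ 3.77e+02  1.50e+02  8.56e-01 -1.47e-01  2.56e-01]
 ...
 [ 2.12e+02  2.99e+02  3.34e-01 -1.42e-01  1.83e-01]
 [ 2.21e+02  2.99e+02  3.48e-01 -1.54e-01  1.82e-01]
 [ 2.39e+02  2.99e+02  3.75e-01 -1.79e-01  1.80e-01]]
```

View pics/z1.png

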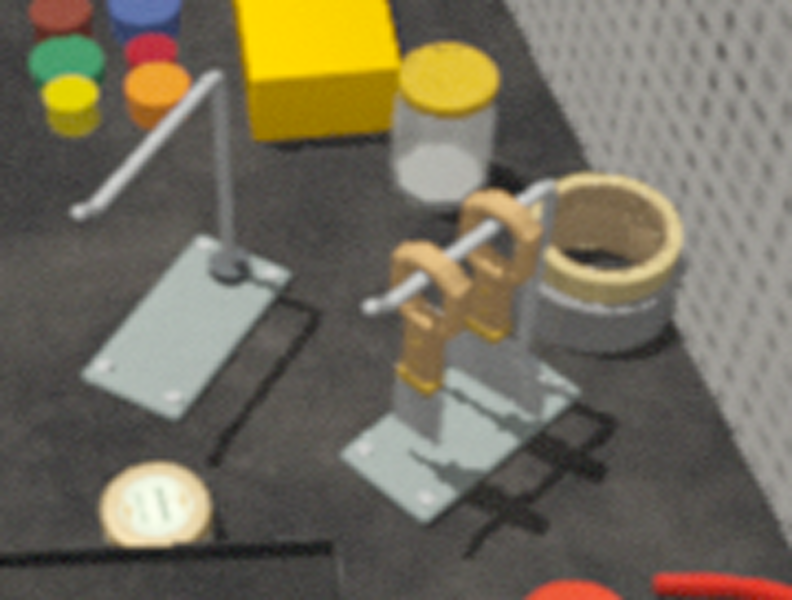

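View pics/z2.png

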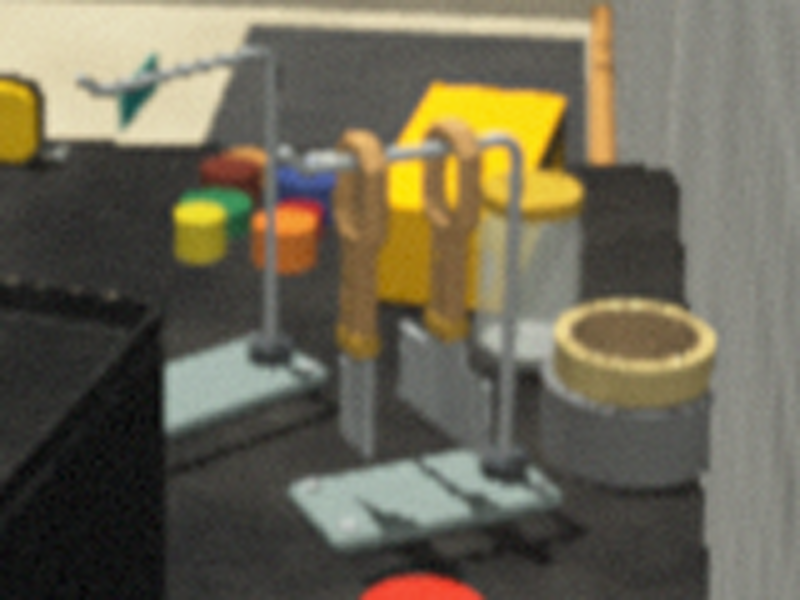

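```bash
python3 - <<'E'
from h import *
v=V("scene0"); w=V("side0")
u=lambda P:(np.array(P,float)+.5)/[4.4,4]-.5+[220,160]
us=lambda P:(np.array(P,float)+.5)/5-.5+[220,170]
for n,cor,bar,sb in (("spare",[(82,377),(178,418),(293,272),(200,237)],[(217,76),(92,203)],[(262,52),(112,88)]),("full",[(345,455),(425,522),(580,392)],[(545,188),(385,299)],[(505,143),(310,158)])):
    P=v.onz(u(cor),.01)[:,:2]; print(n,"plate",P.round(4).tolist(), "edges",np.linalg.norm(np.diff(P,axis=0),axis=1).round(3))
    B=v.onz(u(bar),.215)[:,:2]; print(" bar",B.round(4).tolist(),np.linalg.norm(B[0]-B[1]).round(3),"dir",np.degrees(np.arctan2(*(B[0]-B[1])[::-1])).round(2))
    S=w.onz(us(sb),.215)[:,:2]; print(" side bar",S.round(4).tolist(),"dir",np.degrees(np.arctan2(*(S[0]-S[1])[::-1])).round(2))
    # plate dir
    print(" platedirs", [np.degrees(np.arctan2(*(P[i+1]-P[i])[::-1])).round(1) for i in range(len(P)-1)])
    if n=="spare": print(" side foot", w.onz(us([(270,350)]),.01).round(4))
    else: print(" side foot", w.onz(us([(503,465)]),.01).round(4))
print("scene foot spare",v.onz(u([(229,268)]),.01))
# knives: wood mask points
C=v.cloud(); hsv=cv2.cvtColor(v.p,cv2.COLOR_BGR2HSV)
m=(hsv[...,0]>8)&(hsv[...,0]<22)&(hsv[...,1]>80)&(C[...,2]>.12)&(C[...,2]<.25)&(C[...,0]>.5)&(C[...,0]<.85)
m[:200]=0
n,lab,st,cen=cv2.connectedComponentsWithStats(m.astype(np.uint8))
for i in range(1,n):
    if st[i,4]<15: continue
    P=C[lab==i]; print("wood",st[i],np.median(P,0).round(4),P.min(0).round(3),P.max(0).round(3))
    T=P[P[:,2]>.19]; print("  eye pts",len(T),T.mean(0).round(4))
    if len(T)>10:
        c,e=np.linalg.eigh(np.cov(T[:,:2].T)); print("  dir",np.degrees(np.arctan2(e[1,1],e[0,1])).round(1), np.sqrt(c))
# caddy
K=C[120:260,100:215]; mm=(K[...,2]>.075)&(K[...,2]<.1); Q=K[mm][:,:2].astype(np.float32); print("caddy rim",len(Q),cv2.minAreaRect(Q),Q.mean(0))
E
```

```text
spare plate [[0.5067, 0.0004], [0.5269, -0.0648], [0.6605, -0.0281], [0.6394, 0.0368]] edges [0.068 0.139 0.068]
 bar [[0.6289, -0.001], [0.5142, -0.0275]] 0.118 dir 13.03
 side bar [[0.629, 0.0003], [0.525, -0.0253]] dir 13.88
 platedirs [np.float64(-72.8), np.float64(15.3), np.float64(108.0)]
 side foot [[0.6417 0.0156 0.01  ]]
full plate [[0.5782, -0.155], [0.5761, -0.2211], [0.7139, -0.2213]] edges [0.066 0.138]
 bar [[0.69, -0.1867], [0.5736, -0.1818]] 0.116 dir -2.38
 side bar [[0.6906, -0.1895], [0.5843, -0.1695]] dir -10.68
 platedirs [np.float64(-91.8), np.float64(-0.1)]
 side foot [[ 0.705 -0.177  0.01 ]]
scene foot spare [[0.63378092 0.00334861 0.01      ]]
wood [309 208  34  48 698] [ 0.6093 -0.1904  0.187 ] [ 0.594 -0.209  0.12 ] [ 0.666 -0.163  0.232]
  eye pts 340 [ 0.6267 -0.1903  0.218 ]
  dir 178.2 [0.01416146 0.02687931]
caddy rim 366 ((0.5490968227386475, 0.30099523067474365), (0.1333187073469162, 0.24239104986190796), 80.27661895751953) [0.46839634 0.30916566]
```

```bash
python3 - <<'E'
from h import *
v=V("scene0")
cv2.imwrite("pics/z3.png",cv2.resize(v.p[140:240,110:240],None,fx=6,fy=6,interpolation=cv2.INTER_CUBIC))
M=R.from_rotvec(robot.read_state()["orientation"]).as_matrix(); print(M.round(3))
k=V("wrist0"); print((M.T@k.M).round(3), M.T@(k.eye-robot.read_state()["tool_pos"]))
C=v.cloud()
hsv=cv2.cvtColor(v.p,cv2.COLOR_BGR2HSV)
m=(hsv[...,0]>8)&(hsv[...,0]<22)&(hsv[...,1]>80)&(C[...,2]>.12)&(C[...,2]<.25)&(C[...,0]>.5)&(C[...,0]<.85)
m[:200]=0
P=C[m]; 
for a,b in((.58,.622),(.63,.68)):
    T=P[(P[:,0]>a)&(P[:,0]<b)&(P[:,2]>.165)]; print(len(T),T.mean(0).round(4),T.min(0).round(3),T.max(0).round(3))
    c,e=np.linalg.eigh(np.cov(T[:,:2].T)); print("  dir",np.degrees(np.arctan2(e[1,1],e[0,1])).round(1), np.sqrt(c))
E
```

```text
[[-0.942  0.336 -0.001]
 [ 0.336  0.942 -0.001]
 [ 0.    -0.001 -1.   ]]
[[ 0.001 -0.953 -0.301]
 [ 1.     0.001 -0.   ]
 [ 0.    -0.301  0.953]] [ 0.08482621  0.00022895 -0.2002356 ]
258 [ 0.6006 -0.1902  0.2044] [ 0.595 -0.209  0.165] [ 0.611 -0.163  0.231]
  dir 92.7 [0.00382346 0.01326554]
247 [ 0.654  -0.19    0.2042] [ 0.648 -0.209  0.165] [ 0.666 -0.165  0.232]
  dir 94.6 [0.00376813 0.01293504]
```

View pics/z3.png

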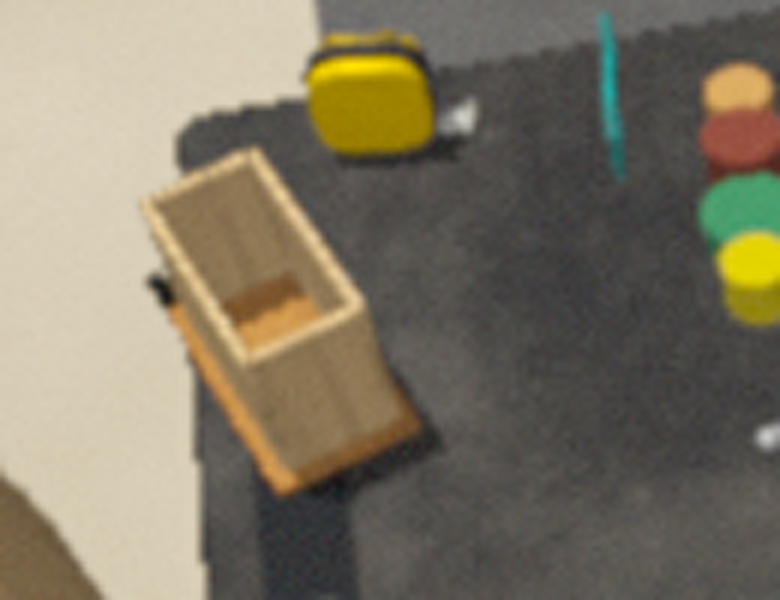

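```bash
python3 - <<'E'
from h import *
v=V("scene0")
u=(np.array([(143,203),(252,148),(364,300),(246,363)],float)+.5)/6-.5+[110,140]
P=v.onz(u,.09)[:,:2]; print(P.round(4),np.linalg.norm(P-np.roll(P,-1,0),axis=1).round(4),P.mean(0)); 
print(cv2.minAreaRect(P.astype(np.float32)))
E
```

```text
[[0.4419 0.3809]
 [0.5005 0.3752]
 [0.4817 0.2525]
 [0.4207 0.2588]] [0.0589 0.1241 0.0613 0.1239] [0.46119523 0.31684408]
((0.46061113476753235, 0.3169969320297241), (0.12710906565189362, 0.061177171766757965), 81.27024841308594)
```

Caddy: centre (0.461, 0.317), rim measured 61 x 124 mm against the expected 62 x 128, yaw about -8.7°. The knives hang 38 and 92 mm from the post, which matches the stated 40 and 90. Next: raise the arm and go over the full hook for a wrist view.

```bash
cat > rel.py <<'E'
from h import *
def rel(x,y,z,yaw):
    """shift (units) to TCP target with tool-x yaw (deg), tool down"""
    s=robot.read_state(); M=R.from_rotvec(s["orientation"]).as_matrix()
    d=M.T@(np.array([x,y,z])-s["tool_pos"]); cur=np.degrees(np.arctan2(M[1,0],M[0,0]))
    dy=(yaw-cur+180)%360-180
    print("t %.2f pos %s yaw %.2f q6 %.2f F %s open %.4f"%(s["t"],s["tool_pos"].round(4),cur,s["q"][5],s["force"].round(1),s["opening"]))
    print("units",(d/.3).round(4),"turn",round(-dy/180,4),"dist",np.linalg.norm(d).round(3))
E
python3 -c "
from rel import *
rel(.66,-.187,.42,180)"
```

```text
t 0.15 pos [0.2014 0.5647 0.1826] yaw 160.36 q6 -0.09 F [-0.5 -0.3  0.3] open 0.0933
units [-2.2817 -1.8471 -0.7889] turn -0.1091 dist 0.912
```

drive_tool:
  steps:
    - {"tz":-0.4}
    - {"tz":-0.79,"turn":-0.03}
    - {"tx":-0.2,"ty":-0.16,"tz":-0.79,"turn":-0.109}
    - {"tx":-0.4,"ty":-0.32,"tz":-0.79,"turn":-0.109}
    - {"tx":-0.6,"ty":-0.48,"tz":-0.79,"turn":-0.109}
    - {"tx":-0.8,"ty":-0.64,"tz":-0.79,"turn":-0.109}
    - {"tx":-1,"ty":-0.8,"tz":-0.79,"turn":-0.109}
    - {"tx":-1,"ty":-0.8,"tz":-0.79,"turn":-0.109}
    - {"tx":-1,"ty":-0.8,"tz":-0.79,"turn":-0.109}

```text
schema error: expected keys jaw, tx, ty, tz, turn
```

```bash
python3 -c "
from rel import *
rel(.66,-.187,.42,180)"
```

```text
t 0.15 pos [0.2014 0.5647 0.1826] yaw 160.36 q6 -0.09 F [-0.5 -0.3  0.3] open 0.0933
units [-2.2817 -1.8471 -0.7889] turn -0.1091 dist 0.912
```

All five keys are needed in every row.

drive_tool:
  steps:
    - {"jaw":1,"tx":0,"ty":0,"tz":-0.4,"turn":0}
    - {"jaw":1,"tx":0,"ty":0,"tz":-0.79,"turn":-0.03}
    - {"jaw":1,"tx":-0.2,"ty":-0.16,"tz":-0.79,"turn":-0.109}
    - {"jaw":1,"tx":-0.4,"ty":-0.32,"tz":-0.79,"turn":-0.109}
    - {"jaw":1,"tx":-0.6,"ty":-0.48,"tz":-0.79,"turn":-0.109}
    - {"jaw":1,"tx":-0.8,"ty":-0.64,"tz":-0.79,"turn":-0.109}
    - {"jaw":1,"tx":-1,"ty":-0.8,"tz":-0.79,"turn":-0.109}
    - {"jaw":1,"tx":-1,"ty":-0.8,"tz":-0.79,"turn":-0.109}
    - {"jaw":1,"tx":-1,"ty":-0.8,"tz":-0.79,"turn":-0.109}

```text
t: 1.05
tool_pos: [0.3642, 0.3008, 0.4089]
orientation: [-0.0, 3.142, 0.0]
force: [0.9, 0.3, 0.5]
opening: 0.0928
```

```bash
python3 -c "
from rel import *
rel(.66,-.187,.42,180)"
```

```text
t 1.05 pos [0.3642 0.3008 0.4089] yaw -180.00 q6 -0.99 F [0.9 0.3 0.5] open 0.0928
units [-0.9858 -1.6261 -0.0369] turn 0.0 dist 0.571
```

drive_tool:
  steps:
    - {"jaw":1,"tx":-0.15,"ty":-0.2,"tz":-0.03,"turn":0}
    - {"jaw":1,"tx":-0.3,"ty":-0.4,"tz":-0.03,"turn":0}
    - {"jaw":1,"tx":-0.45,"ty":-0.6,"tz":-0.03,"turn":0}
    - {"jaw":1,"tx":-0.6,"ty":-0.8,"tz":-0.03,"turn":0}
    - {"jaw":1,"tx":-0.7,"ty":-1,"tz":-0.03,"turn":0}
    - {"jaw":1,"tx":-0.7,"ty":-1,"tz":-0.03,"turn":0}
    - {"jaw":1,"tx":-0.7,"ty":-1,"tz":-0.03,"turn":0}
    - {"jaw":1,"tx":-0.7,"ty":-1,"tz":-0.03,"turn":0}
    - {"jaw":1,"tx":-0.7,"ty":-1,"tz":-0.03,"turn":0}

```text
t: 1.95
tool_pos: [0.5742, 0.0004, 0.4161]
orientation: [-0.006, -3.139, -0.0]
force: [-0.6, 0.2, -0.1]
opening: 0.0929
```

```bash
python3 -c "
from rel import *
rel(.66,-.187,.42,180)"
```

```text
t 1.95 pos [5.742e-01 4.000e-04 4.161e-01] yaw 179.78 q6 -1.66 F [-0.6  0.2 -0.1] open 0.0929
units [-0.2883 -0.6234 -0.0136] turn -0.0012 dist 0.206
```

```bash
python3 -c "
from h import *
grab('wrist','wr1')"
```

drive_tool:
  steps:
    - {"jaw":1,"tx":-0.14,"ty":-0.15,"tz":0,"turn":0}
    - {"jaw":1,"tx":-0.28,"ty":-0.3,"tz":0,"turn":0}
    - {"jaw":1,"tx":-0.29,"ty":-0.45,"tz":0,"turn":0}
    - {"jaw":1,"tx":-0.29,"ty":-0.62,"tz":0,"turn":0}
    - {"jaw":1,"tx":-0.29,"ty":-0.62,"tz":0,"turn":0}
    - {"jaw":1,"tx":-0.29,"ty":-0.62,"tz":0,"turn":0}

```text
t: 2.6
tool_pos: [0.6604, -0.184, 0.4174]
orientation: [-0.003, -3.141, -0.001]
force: [-0.5, -0.5, 0.7]
opening: 0.0924
```

```bash
python3 -c "
from h import *
grab('wrist','wr2')"
```

```text
(no output)
```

View pics/wr1.png

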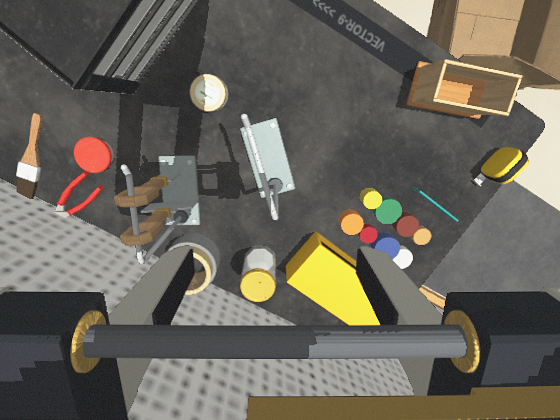

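View pics/wr2.png

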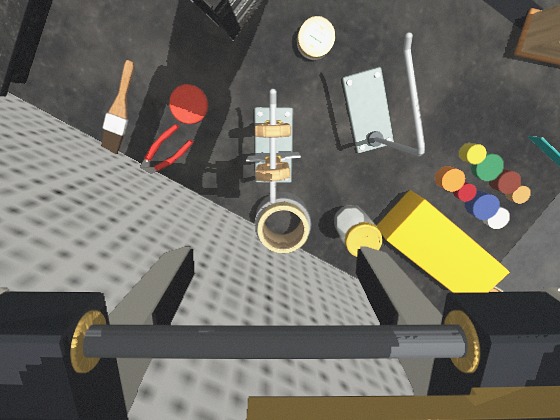

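The wr2 view shows the full hook's bar from (273,95) to (273,200), the knife eyes at about (272,130) and (271,172), and the spare bar from (409,38) to (421,152).

```bash
python3 - <<'E'
from h import *
k=V("wr2")
cv2.imwrite("pics/z4.png",cv2.resize(k.p[80:210,220:340],None,fx=4.5,fy=4.5,interpolation=cv2.INTER_CUBIC))
cv2.imwrite("pics/z5.png",cv2.resize(k.p[25:165,330:450],None,fx=4.2,fy=4.2,interpolation=cv2.INTER_CUBIC))
E
```

```text
(no output)
```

View pics/z4.png

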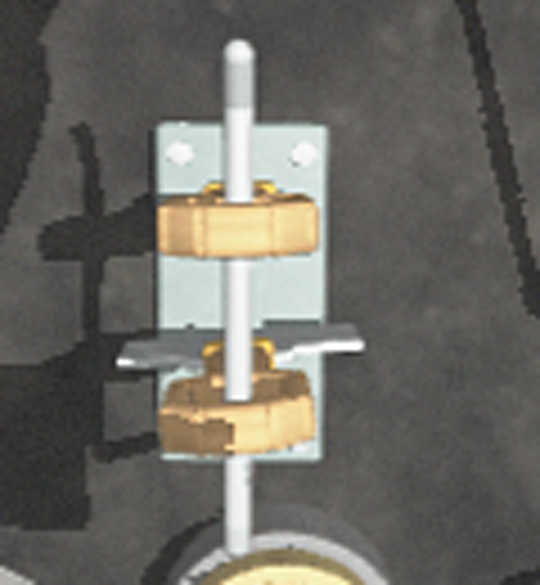

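View pics/z5.png

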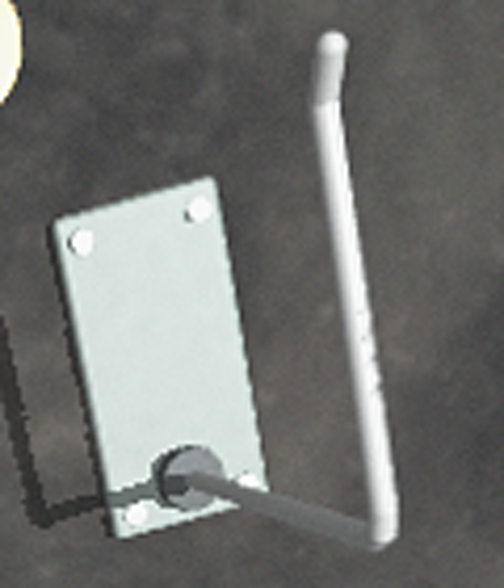

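```bash
python3 - <<'E'
from h import *
k=V("wr2"); C=k.cloud(); print("eye",k.eye)
z4=lambda P:(np.array(P,float)+.5)/4.5-.5+[220,80]
z5=lambda P:(np.array(P,float)+.5)/4.2-.5+[330,25]
B=k.onz(z4([(239,115),(239,545)]),.215); print("full bar",B[:,:2].round(4).tolist(),"dir",np.degrees(np.arctan2(*(B[1]-B[0])[1::-1])))
print(" tip",k.onz(z4([(239,48)]),.229)[:,:2].round(4))
Pl=k.onz(z4([(157,125),(328,125),(323,460)]),.01)[:,:2];print(" plate",Pl.round(4).tolist())
B=k.onz(z5([(327,108),(380,500)]),.215); print("spare bar",B[:,:2].round(4).tolist(),"dir",np.degrees(np.arctan2(*(B[1]-B[0])[1::-1])))
print(" tip",k.onz(z5([(331,45)]),.229)[:,:2].round(4))
print(" bend",k.onz(z5([(383,530)]),.215)[:,:2].round(4))
Pl=k.onz(z5([(52,220),(212,178),(267,490),(120,538)]),.01)[:,:2];print(" plate",Pl.round(4).tolist(),Pl.mean(0),np.degrees(np.arctan2(*(Pl[2]-Pl[1]+Pl[3]-Pl[0])[::-1])))
print(" foot",k.onz(z5([(190,475)]),.015)[:,:2])
hsv=cv2.cvtColor(k.p,cv2.COLOR_BGR2HSV)
m=(hsv[...,0]>8)&(hsv[...,0]<25)&(hsv[...,1]>70)
m[:,:250]=0;m[:,300:]=0;m[:115]=0;m[190:]=0
for a,b in((.58,.622),(.63,.68)):
    T=C[m]; T=T[(T[:,0]>a)&(T[:,0]<b)]
    U=T[T[:,2]>.20]; print("eye",len(U),U.min(0).round(4),U.max(0).round(4)); print("   rect",cv2.minAreaRect(U[:,:2].astype(np.float32)))
    for t in (.2,.21,.215,.22,.225): 
        S=U[abs(U[:,2]-t)<.004]; 
        if len(S)>3: print(t,len(S),S.mean(0).round(4),S.min(0).round(4),S.max(0).round(4))
E
```

```text
eye [ 0.57579621 -0.18357849  0.61782172]
full bar [[0.5748, -0.186], [0.6937, -0.1863]] dir -0.18034205395116698
 tip [[ 0.5586 -0.1858]]
 plate [[0.578, -0.2201], [0.5781, -0.1515], [0.7158, -0.1516]]
spare bar [[0.5142, -0.0313], [0.6201, -0.0031]] dir 14.862488599813144
 tip [[ 0.5013 -0.0372]]
 bend [[ 0.629  -0.0011]]
 plate [[0.5266, -0.0649], [0.51, 0.001], [0.6384, 0.0375], [0.6598, -0.0265]] [ 0.58372003 -0.01323157] 15.954556459432096
 foot [[0.63150497 0.0009605 ]]
eye 414 [ 0.5931 -0.2077  0.2015] [ 0.6108 -0.165   0.2304]
   rect ((0.6017755270004272, -0.18641290068626404), (0.017452867701649666, 0.04276377707719803), 0.790499210357666)
0.21 4 [ 0.5969 -0.1691  0.2105] [ 0.5969 -0.171   0.2079] [ 0.5971 -0.1672  0.2119]
0.215 56 [ 0.6026 -0.1839  0.2175] [ 0.5931 -0.2077  0.211 ] [ 0.6108 -0.165   0.219 ]
0.22 143 [ 0.6034 -0.1866  0.2202] [ 0.5974 -0.2077  0.216 ] [ 0.6108 -0.165   0.224 ]
0.225 307 [ 0.6036 -0.1867  0.2262] [ 0.5972 -0.2037  0.2212] [ 0.6104 -0.17    0.2289]
eye 400 [ 0.6353 -0.2087  0.2   ] [ 0.664  -0.1656  0.2297]
   rect ((0.6495199203491211, -0.1872803121805191), (0.028515588492155075, 0.043073222041130066), 0.7579502463340759)
0.2 4 [ 0.6516 -0.1778  0.201 ] [ 0.6494 -0.2004  0.2   ] [ 0.6548 -0.1664  0.2021]
0.21 17 [ 0.6504 -0.1874  0.2106] [ 0.6369 -0.2087  0.2062] [ 0.6548 -0.1668  0.2138]
0.215 60 [ 0.6533 -0.1873  0.2167] [ 0.6353 -0.2087  0.212 ] [ 0.664  -0.1656  0.2189]
0.22 132 [ 0.6556 -0.1855  0.2204] [ 0.6353 -0.2087  0.2162] [ 0.664  -0.1656  0.224 ]
0.225 274 [ 0.6568 -0.1868  0.2261] [ 0.6502 -0.2059  0.221 ] [ 0.6638 -0.1684  0.2289]
```

Findings:
- Full bar: y = -0.186, yaw ≈ 0.
- Spare post: about (0.632, 0.000), yaw ≈ 15.2°.
- Narrow eye: (0.604, -0.1865). The measured top of 0.229 matches the stated 0.197 + 0.032.

Now I go down and grip.

drive_tool:
  steps:
    - {"jaw":1,"tx":0.1,"ty":-0.008,"tz":0,"turn":0}
    - {"jaw":1,"tx":0.188,"ty":-0.008,"tz":0.1,"turn":0}
    - {"jaw":1,"tx":0.188,"ty":-0.008,"tz":0.25,"turn":0}
    - {"jaw":1,"tx":0.188,"ty":-0.008,"tz":0.4,"turn":0}
    - {"jaw":1,"tx":0.188,"ty":-0.008,"tz":0.5,"turn":0}
    - {"jaw":1,"tx":0.188,"ty":-0.008,"tz":0.6,"turn":0}
    - {"jaw":1,"tx":0.188,"ty":-0.008,"tz":0.7,"turn":0}
    - {"jaw":1,"tx":0.188,"ty":-0.008,"tz":0.798,"turn":0}
    - {"jaw":1,"tx":0.188,"ty":-0.008,"tz":0.798,"turn":0}

```text
t: 3.55
tool_pos: [0.6017, -0.1817, 0.174]
orientation: [0.004, -3.135, -0.005]
force: [-0.9, 0.0, -1.3]
opening: 0.0932
```

```bash
python3 -c "
from rel import *
rel(.604,-.1863,.178,179.8)
grab('wrist','wr3')
"
```

```text
t 3.55 pos [ 0.6017 -0.1817  0.174 ] yaw -179.84 q6 -1.95 F [-0.9  0.  -1.3] open 0.0932
units [-0.0075 -0.0154 -0.0133] turn 0.002 dist 0.007
```

View pics/wr3.png

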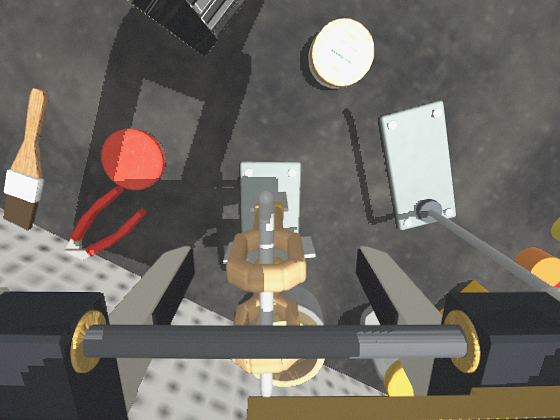

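The eye sits left of the middle between the fingers (column 267 against 275, about 4 mm), which agrees with the reported pose. I'll correct that, close, then lift a little.

drive_tool:
  steps:
    - {"jaw":1,"tx":-0.007,"ty":-0.015,"tz":-0.013,"turn":0}
    - {"jaw":1,"tx":-0.007,"ty":-0.015,"tz":-0.013,"turn":0}
    - {"jaw":0.3,"tx":-0.007,"ty":-0.015,"tz":-0.013,"turn":0}
    - {"jaw":0.3,"tx":-0.007,"ty":-0.015,"tz":-0.013,"turn":0}
    - {"jaw":0.3,"tx":-0.007,"ty":-0.015,"tz":-0.013,"turn":0}
    - {"jaw":0.3,"tx":-0.007,"ty":-0.015,"tz":-0.013,"turn":0}
    - {"jaw":0.3,"tx":-0.007,"ty":-0.015,"tz":-0.013,"turn":0}
    - {"jaw":0.3,"tx":-0.007,"ty":-0.015,"tz":-0.013,"turn":0}
  force: 25

```text
t: 4.4
tool_pos: [0.6062, -0.1903, 0.1821]
orientation: [-0.001, -3.141, -0.0]
force: [-0.4, 1.2, 1.2]
opening: 0.0493
```

```bash
python3 -c "
from rel import *
rel(.604,-.1863,.2,179.8)
"
```

```text
t 4.40 pos [ 0.6062 -0.1903  0.1821] yaw 179.97 q6 -1.96 F [-0.4  1.2  1.2] open 0.0493
units [ 0.0074  0.0134 -0.0597] turn 0.001 dist 0.018
```

The earlier reading was lag, so my correction overshot by 4 mm. I'll recentre while closing.

drive_tool:
  steps:
    - {"jaw":0.3,"tx":0.005,"ty":0.013,"tz":0.01,"turn":0}
    - {"jaw":0.3,"tx":0.005,"ty":0.013,"tz":0.01,"turn":0}
    - {"jaw":0.3,"tx":0.005,"ty":0.013,"tz":0.01,"turn":0}
    - {"jaw":0.3,"tx":0.005,"ty":0.013,"tz":0.01,"turn":0}
    - {"jaw":0.3,"tx":0.005,"ty":0.013,"tz":0.01,"turn":0}
  force: 25

```text
t: 4.9
tool_pos: [0.6055, -0.187, 0.1805]
orientation: [0.001, 3.139, -0.002]
force: [0.4, -1.5, 5.7]
opening: 0.0434
```

```bash
python3 -c "
from rel import *
rel(.604,-.1863,.2,179.8)
"
```

```text
t 4.90 pos [ 0.6055 -0.187   0.1805] yaw 179.97 q6 -1.95 F [ 0.4 -1.5  5.7] open 0.0434
units [ 0.0049  0.0023 -0.065 ] turn 0.0009 dist 0.02
```

drive_tool:
  steps:
    - {"jaw":0.3,"tx":0,"ty":0.002,"tz":-0.03,"turn":0}
    - {"jaw":0.3,"tx":0,"ty":0.002,"tz":-0.067,"turn":0}
    - {"jaw":0.3,"tx":0,"ty":0.002,"tz":-0.067,"turn":0}
    - {"jaw":0.3,"tx":0,"ty":0.002,"tz":-0.067,"turn":0}
    - {"jaw":0.3,"tx":0,"ty":0.002,"tz":-0.067,"turn":0}

```text
t: 5.4
tool_pos: [0.6045, -0.1857, 0.1988]
orientation: [-0.0, -3.141, -0.001]
force: [-0.2, -0.0, -2.0]
opening: 0.0433
```

```bash
python3 -c "
from rel import *
rel(.51,-.1863,.2,179.8)
for n in('scene','wrist'): grab(n,n+'4')
v=V('scene4')
cv2.imwrite('pics/z6.png',cv2.resize(v.p[160:300,220:400],None,fx=4.2,fy=4.2,interpolation=cv2.INTER_CUBIC))
"
```

```text
t 5.40 pos [ 0.6045 -0.1857  0.1988] yaw 179.98 q6 -1.95 F [-0.2 -0.  -2. ] open 0.0433
units [ 0.3151 -0.0022 -0.0037] turn 0.001 dist 0.095
```

View pics/z6.png

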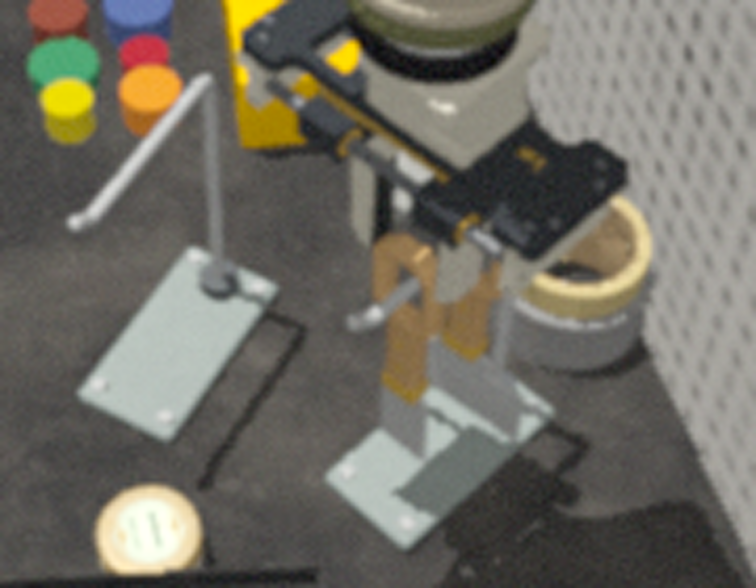

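View pics/wrist4.png

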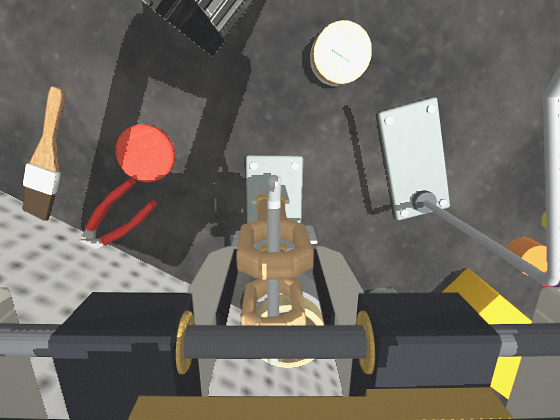

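```bash
python3 -c "
from h import *
v=V('scene0'); print(v.pt([(292,302),(260,303),(200,305),(160,303),(296,330),(299,360)]).round(3))
C=V('wrist4').cloud(); k=V('wrist4'); hsv=cv2.cvtColor(k.p,cv2.COLOR_BGR2HSV)
m=(hsv[...,0]>8)&(hsv[...,0]<25)&(hsv[...,1]>70)&(C[...,2]>.19)&(abs(C[...,1]+.187)<.03)&(abs(C[...,0]-.604)<.015)
P=C[m]; print(len(P),P.min(0),P.max(0),np.percentile(P,[1,50,99],axis=0).round(4))
"
```

```text
[[ 0.452 -0.256  0.168]
 [ 0.403 -0.212  0.168]
 [ 0.311 -0.127  0.167]
 [ 0.254 -0.069  0.174]
 [ 0.414 -0.305  0.169]
 [ 0.161 -0.536  0.972]]
3209 [ 0.59475489 -0.20845333  0.19009358] [ 0.61188749 -0.16363215  0.27705552] [[ 0.5953 -0.2068  0.1912]
 [ 0.5984 -0.1852  0.238 ]
 [ 0.6084 -0.1645  0.2469]]
```

drive_tool:
  steps:
    - {"jaw":0.3,"tx":0.06,"ty":0,"tz":-0.003,"turn":0}
    - {"jaw":0.3,"tx":0.12,"ty":0,"tz":-0.003,"turn":0}
    - {"jaw":0.3,"tx":0.18,"ty":0,"tz":-0.003,"turn":0}
    - {"jaw":0.3,"tx":0.24,"ty":0,"tz":-0.003,"turn":0}
    - {"jaw":0.3,"tx":0.31,"ty":0,"tz":-0.003,"turn":0}
    - {"jaw":0.3,"tx":0.31,"ty":0,"tz":-0.003,"turn":0}
    - {"jaw":0.3,"tx":0.31,"ty":0,"tz":-0.003,"turn":0}
    - {"jaw":0.3,"tx":0.31,"ty":0,"tz":-0.003,"turn":0}

```text
t: 6.3
tool_pos: [0.5123, -0.1859, 0.2002]
orientation: [0.0, 3.141, 0.0]
force: [-0.3, 0.3, -1.4]
opening: 0.0433
```

```bash
python3 -c "
from rel import *
rel(.449,-.05,.2,195.2)
for n in('scene',): grab(n,n+'5')
v=V('scene5')
cv2.imwrite('pics/z7.png',cv2.resize(v.p[160:300,220:400],None,fx=4.2,fy=4.2,interpolation=cv2.INTER_CUBIC))
"
```

```text
t 6.30 pos [ 0.5123 -0.1859  0.2002] yaw 179.98 q6 -2.01 F [-0.3  0.3 -1.4] open 0.0433
units [0.2111 0.4528 0.0007] turn -0.0845 dist 0.15
```

View pics/z7.png

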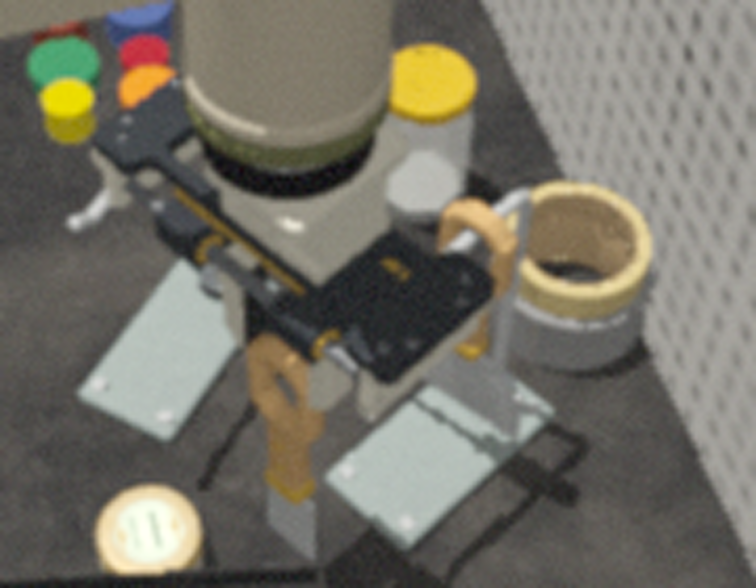

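The narrow knife is off the hook, upright in the grip, and the broad one still hangs. Next I go in front of the spare hook's tip and turn.

drive_tool:
  steps:
    - {"jaw":0.3,"tx":0.1,"ty":0.05,"tz":0,"turn":0}
    - {"jaw":0.3,"tx":0.19,"ty":0.13,"tz":0,"turn":-0.02}
    - {"jaw":0.3,"tx":0.21,"ty":0.22,"tz":0,"turn":-0.04}
    - {"jaw":0.3,"tx":0.21,"ty":0.32,"tz":0,"turn":-0.06}
    - {"jaw":0.3,"tx":0.21,"ty":0.4,"tz":0,"turn":-0.0845}
    - {"jaw":0.3,"tx":0.21,"ty":0.453,"tz":0,"turn":-0.0845}
    - {"jaw":0.3,"tx":0.21,"ty":0.453,"tz":0,"turn":-0.0845}
    - {"jaw":0.3,"tx":0.21,"ty":0.453,"tz":0,"turn":-0.0845}
    - {"jaw":0.3,"tx":0.21,"ty":0.453,"tz":0,"turn":-0.0845}

```text
t: 7.25
tool_pos: [0.4491, -0.0505, 0.2002]
orientation: [0.414, -3.114, 0.0]
force: [0.0, -0.6, -1.2]
opening: 0.0435
```

```bash
python3 -c "
from rel import *
rel(.5645,-.0184,.2,195.2)
for n in('scene','wrist'): grab(n,n+'6')
v=V('scene6')
cv2.imwrite('pics/z8.png',cv2.resize(v.p[160:300,200:380],None,fx=4.2,fy=4.2,interpolation=cv2.INTER_CUBIC))
"
```

```text
t 7.25 pos [ 0.4491 -0.0505  0.2002] yaw -164.84 q6 -2.06 F [ 0.  -0.6 -1.2] open 0.0435
units [-0.3994  0.0028  0.0006] turn -0.0002 dist 0.12
```

View pics/z8.png

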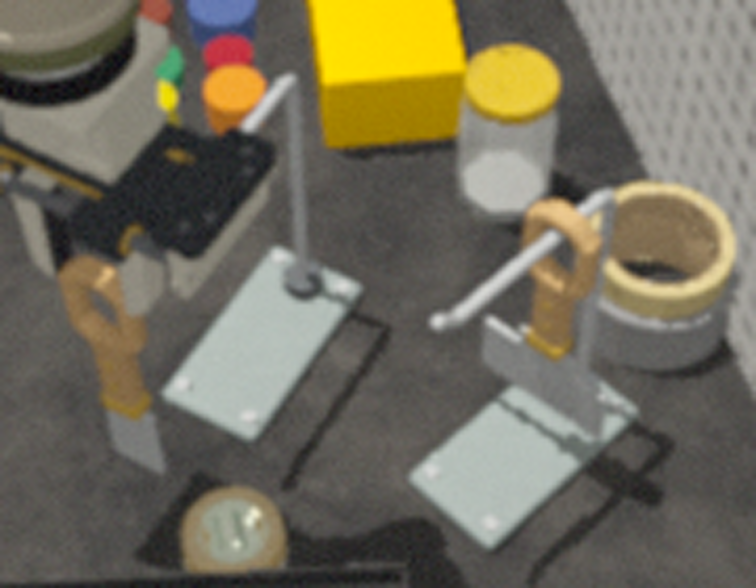

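View pics/wrist6.png

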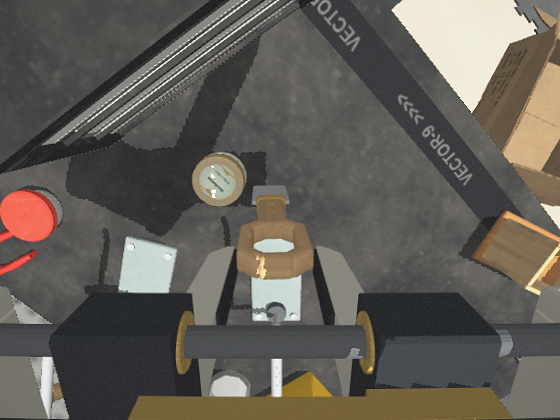

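The wrist view shows the spare bar and post in line with the tool's mid-plane (column 277 against 275). I'll move in along the bar.

drive_tool:
  steps:
    - {"jaw":0.3,"tx":-0.05,"ty":0.002,"tz":0,"turn":0}
    - {"jaw":0.3,"tx":-0.1,"ty":0.002,"tz":0,"turn":0}
    - {"jaw":0.3,"tx":-0.15,"ty":0.002,"tz":0,"turn":0}
    - {"jaw":0.3,"tx":-0.2,"ty":0.002,"tz":0,"turn":0}
    - {"jaw":0.3,"tx":-0.25,"ty":0.002,"tz":0,"turn":0}
    - {"jaw":0.3,"tx":-0.25,"ty":0.002,"tz":0,"turn":0}

```text
t: 7.95
tool_pos: [0.522, -0.03, 0.1999]
orientation: [0.414, -3.114, -0.0]
force: [-0.6, 0.0, -1.3]
opening: 0.0434
```

drive_tool:
  steps:
    - {"jaw":0.3,"tx":-0.05,"ty":0,"tz":0,"turn":0}
    - {"jaw":0.3,"tx":-0.1,"ty":0,"tz":0,"turn":0}
    - {"jaw":0.3,"tx":-0.15,"ty":0,"tz":0,"turn":0}
    - {"jaw":0.3,"tx":-0.15,"ty":0,"tz":0,"turn":0}
    - {"jaw":0.3,"tx":-0.15,"ty":0,"tz":0,"turn":0}

```text
t: 8.45
tool_pos: [0.5638, -0.0184, 0.1999]
orientation: [0.415, -3.113, -0.0]
force: [-0.0, -0.2, -2.4]
opening: 0.0434
```

```bash
python3 -c "
from rel import *
rel(.5645,-.0184,.179,195.2)
for n in('scene','wrist','side'): grab(n,n+'7')
v=V('scene7')
a=cv2.resize(v.p[160:260,210:310],None,fx=4,fy=4,interpolation=cv2.INTER_CUBIC)
b=cv2.resize(V('side7').p[160:260,210:310],None,fx=4,fy=4,interpolation=cv2.INTER_CUBIC)
cv2.imwrite('pics/z9.png',np.hstack([a,b]))
"
```

```text
t 8.45 pos [ 0.5638 -0.0184  0.1999] yaw -164.83 q6 -1.96 F [-0.  -0.2 -2.4] open 0.0434
units [-0.0024 -0.0006  0.0698] turn -0.0002 dist 0.021
```

View pics/z9.png

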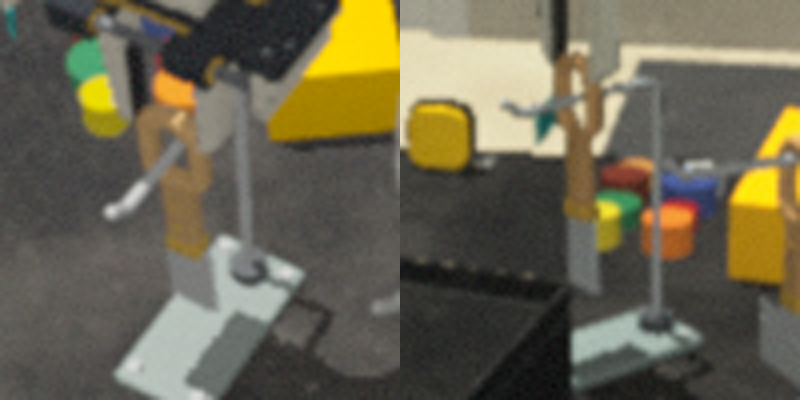

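View pics/wrist7.png

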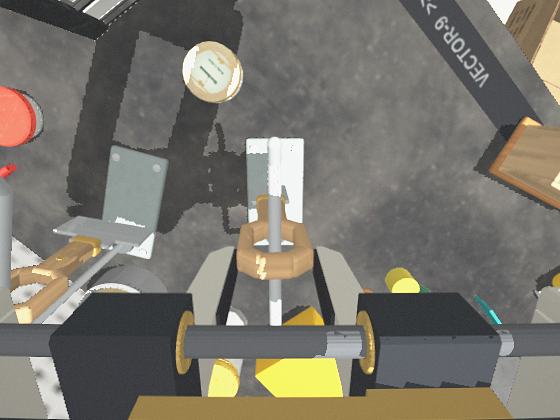

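All three views show the bar passing through the eye. Now I lower it onto the bar.

drive_tool:
  steps:
    - {"jaw":0.3,"tx":0,"ty":0,"tz":0.02,"turn":0}
    - {"jaw":0.3,"tx":0,"ty":0,"tz":0.04,"turn":0}
    - {"jaw":0.3,"tx":0,"ty":0,"tz":0.055,"turn":0}
    - {"jaw":0.3,"tx":0,"ty":0,"tz":0.064,"turn":0}
    - {"jaw":0.3,"tx":0,"ty":0,"tz":0.064,"turn":0}
    - {"jaw":0.3,"tx":0,"ty":0,"tz":0.064,"turn":0}

```text
t: 9.2
tool_pos: [0.5645, -0.0179, 0.181]
orientation: [-0.415, 3.114, -0.0]
force: [0.4, 0.3, -2.5]
opening: 0.0435
```

drive_tool:
  steps:
    - {"jaw":0.3,"tx":0,"ty":0,"tz":0.006,"turn":0}
    - {"jaw":0.3,"tx":0,"ty":0,"tz":0.006,"turn":0}
    - {"jaw":0.3,"tx":0,"ty":0,"tz":0.006,"turn":0}

```text
t: 9.5
tool_pos: [0.5648, -0.0179, 0.1804]
orientation: [-0.415, 3.113, -0.0]
force: [-4.0, 0.5, 6.0]
opening: 0.0432
```

Contact now (Fz is +6 N), so the knife rests on the bar. I'll open the jaws and rise straight up.

drive_tool:
  steps:
    - {"jaw":0.6,"tx":0,"ty":0,"tz":0,"turn":0}
    - {"jaw":1,"tx":0,"ty":0,"tz":0,"turn":0}
    - {"jaw":1,"tx":0,"ty":0,"tz":0,"turn":0}
    - {"jaw":1,"tx":0,"ty":0,"tz":0,"turn":0}
    - {"jaw":1,"tx":0,"ty":0,"tz":0,"turn":0}
    - {"jaw":1,"tx":0,"ty":0,"tz":0,"turn":0}

```text
t: 10.1
tool_pos: [0.5645, -0.0179, 0.1792]
orientation: [0.415, -3.114, 0.0]
force: [-0.7, 0.1, 0.2]
opening: 0.0866
```

```bash
python3 -c "
from rel import *
rel(.657,-.187,.4,180)
grab('wrist','wr8')
"
```

```text
t 10.10 pos [ 0.5645 -0.0179  0.1792] yaw -164.81 q6 -1.96 F [-0.7  0.1  0.2] open 0.0866
units [-0.1499 -0.6246 -0.7361] turn 0.0844 dist 0.293
```

View pics/wr8.png

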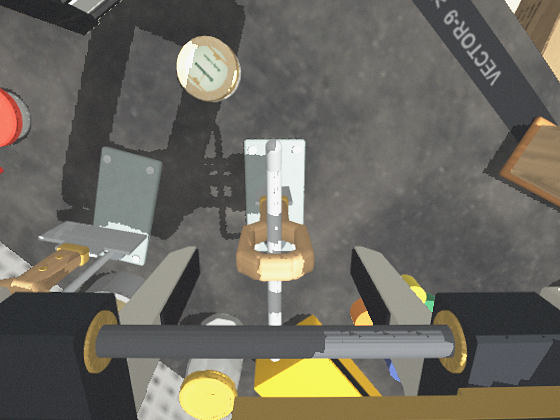

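drive_tool:
  steps:
    - {"jaw":1,"tx":0,"ty":0,"tz":-0.1,"turn":0}
    - {"jaw":1,"tx":0,"ty":0,"tz":-0.25,"turn":0}
    - {"jaw":1,"tx":0,"ty":0,"tz":-0.4,"turn":0}
    - {"jaw":1,"tx":0,"ty":0,"tz":-0.55,"turn":0}
    - {"jaw":1,"tx":-0.07,"ty":-0.15,"tz":-0.67,"turn":0.03}
    - {"jaw":1,"tx":-0.15,"ty":-0.3,"tz":-0.7,"turn":0.06}
    - {"jaw":1,"tx":-0.224,"ty":-0.45,"tz":-0.7,"turn":0.084}
    - {"jaw":1,"tx":-0.224,"ty":-0.58,"tz":-0.7,"turn":0.084}
    - {"jaw":1,"tx":-0.224,"ty":-0.645,"tz":-0.7,"turn":0.084}
    - {"jaw":1,"tx":-0.224,"ty":-0.645,"tz":-0.7,"turn":0.084}
    - {"jaw":1,"tx":-0.224,"ty":-0.645,"tz":-0.7,"turn":0.084}

```text
t: 11.25
tool_pos: [0.68, -0.1871, 0.3887]
orientation: [0.001, -3.141, -0.001]
force: [-0.3, 0.3, -0.1]
opening: 0.0931
```

```bash
python3 - <<'E'
from rel import *
rel(.657,-.187,.25,180)
grab('wrist','wr9'); grab('scene','scene9')
k=V("wr9"); C=k.cloud()
cv2.imwrite("pics/z10.png",cv2.resize(k.p[90:220,200:340],None,fx=4.5,fy=4.5,interpolation=cv2.INTER_CUBIC))
v=V('scene9');cv2.imwrite("pics/z11.png",cv2.resize(v.p[160:310,220:400],None,fx=4,fy=4,interpolation=cv2.INTER_CUBIC))
hsv=cv2.cvtColor(k.p,cv2.COLOR_BGR2HSV)
W=(hsv[...,0]>8)&(hsv[...,0]<25)&(hsv[...,1]>70)
for name,cx,cy in(("broad",.657,-.187),("narrow",.5645,-.018)):
    m=W&(C[...,2]>.205)&(C[...,2]<.24)&(abs(C[...,1]-cy)<.035)&(abs(C[...,0]-cx)<.03)
    U=C[m]
    if len(U)<10: print(name,len(U)); continue
    T=U[U[:,2]>.215]; print(name,len(T),T.mean(0).round(4),T.min(0).round(4),T.max(0).round(4))
    c,e=np.linalg.eigh(np.cov(T[:,:2].T)); print("  dir",np.degrees(np.arctan2(e[1,1],e[0,1])).round(1), np.sqrt(c))
E
```

```text
t 11.25 pos [ 0.68   -0.1871  0.3887] yaw -179.97 q6 -1.91 F [-0.3  0.3 -0.1] open 0.0931
units [7.650e-02 1.000e-04 4.623e-01] turn 0.0002 dist 0.141
broad 456 [ 0.6569 -0.1868  0.2245] [ 0.6493 -0.2085  0.2153] [ 0.6657 -0.1655  0.2298]
  dir 94.6 [0.00395102 0.01219935]
narrow 548 [ 0.5637 -0.0221  0.2245] [ 0.5522 -0.0408  0.2152] [0.574  0.0028 0.2296]
  dir 105.8 [0.0039435  0.01174831]
```

View pics/z10.png

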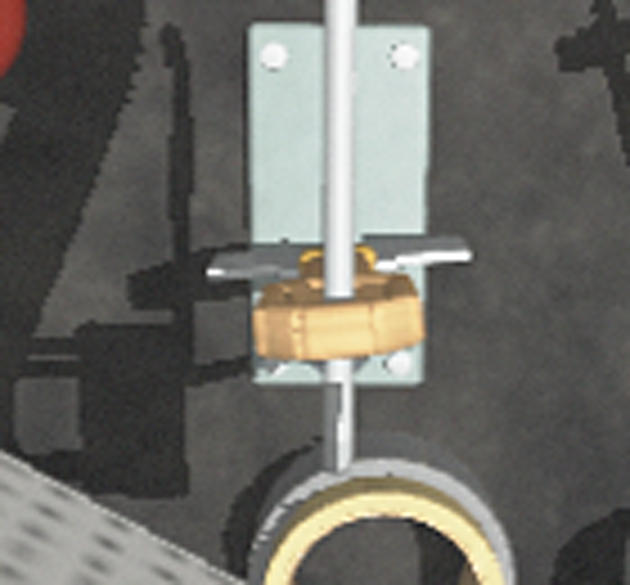

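View pics/z11.png

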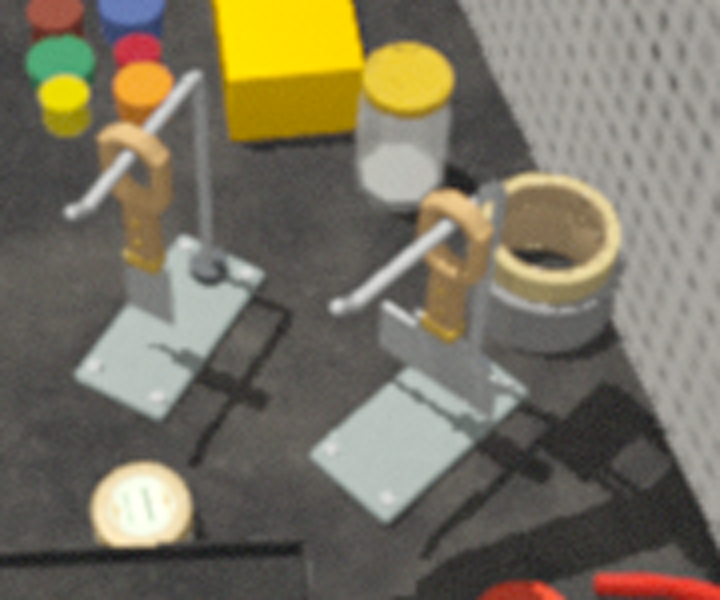

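The narrow knife hangs on the spare hook: eye about (0.564,-0.022), its top at the expected 0.229. The broad eye is at (0.657,-0.187), turned about 4.6°. I go down to it.

drive_tool:
  steps:
    - {"jaw":1,"tx":0.076,"ty":0,"tz":0.05,"turn":-0.0256}
    - {"jaw":1,"tx":0.076,"ty":0,"tz":0.2,"turn":-0.0256}
    - {"jaw":1,"tx":0.076,"ty":0,"tz":0.35,"turn":-0.0256}
    - {"jaw":1,"tx":0.076,"ty":0,"tz":0.45,"turn":-0.0256}
    - {"jaw":1,"tx":0.076,"ty":0,"tz":0.55,"turn":-0.0256}
    - {"jaw":1,"tx":0.076,"ty":0,"tz":0.62,"turn":-0.0256}
    - {"jaw":1,"tx":0.076,"ty":0,"tz":0.699,"turn":-0.0256}
    - {"jaw":1,"tx":0.076,"ty":0,"tz":0.699,"turn":-0.0256}
    - {"jaw":1,"tx":0.076,"ty":0,"tz":0.699,"turn":-0.0256}
    - {"jaw":1,"tx":0.076,"ty":0,"tz":0.699,"turn":-0.0256}
    - {"jaw":1,"tx":0.076,"ty":0,"tz":0.699,"turn":-0.0256}

```text
t: 12.45
tool_pos: [0.6583, -0.1871, 0.182]
orientation: [-0.129, 3.136, -0.002]
force: [0.7, 0.7, 0.8]
opening: 0.093
```

```bash
python3 - <<'E'
from rel import *
rel(.657,-.187,.179,184.6)
E
```

```text
t 12.45 pos [ 0.6583 -0.1871  0.182 ] yaw -175.30 q6 -2.00 F [0.7 0.7 0.8] open 0.0930
units [0.0043 0.0009 0.01  ] turn 0.0005 dist 0.003
```

Now grip.

drive_tool:
  steps:
    - {"jaw":0.3,"tx":0.004,"ty":0,"tz":0.007,"turn":0}
    - {"jaw":0.3,"tx":0.004,"ty":0,"tz":0.007,"turn":0}
    - {"jaw":0.3,"tx":0.004,"ty":0,"tz":0.007,"turn":0}
    - {"jaw":0.3,"tx":0.004,"ty":0,"tz":0.007,"turn":0}
    - {"jaw":0.3,"tx":0.004,"ty":0,"tz":0.007,"turn":0}
    - {"jaw":0.3,"tx":0.004,"ty":0,"tz":0.007,"turn":0}
    - {"jaw":0.3,"tx":0.004,"ty":0,"tz":0.007,"turn":0}
    - {"jaw":0.3,"tx":0.004,"ty":0,"tz":0.007,"turn":0}
    - {"jaw":0.3,"tx":0.004,"ty":0,"tz":0.007,"turn":0}
  force: 25

```text
t: 13.35
tool_pos: [0.6561, -0.1872, 0.1774]
orientation: [0.128, -3.139, 0.0]
force: [-0.2, -0.4, 0.8]
opening: 0.0433
```

drive_tool:
  steps:
    - {"jaw":0.3,"tx":0,"ty":0,"tz":-0.03,"turn":0}
    - {"jaw":0.3,"tx":0,"ty":0,"tz":-0.066,"turn":0}
    - {"jaw":0.3,"tx":0,"ty":0,"tz":-0.066,"turn":0}
    - {"jaw":0.3,"tx":0,"ty":0,"tz":-0.066,"turn":0}
    - {"jaw":0.3,"tx":0,"ty":0,"tz":-0.066,"turn":0}

```text
t: 13.85
tool_pos: [0.656, -0.1871, 0.1971]
orientation: [0.128, -3.139, -0.0]
force: [0.8, -0.6, -1.3]
opening: 0.0436
```

```bash
python3 - <<'E'
from rel import *
rel(.50,-.187,.2,184.6)
for n in('scene','wrist','side'): grab(n,n+'10')
a=cv2.resize(V('scene10').p[170:270,280:380],None,fx=4,fy=4,interpolation=cv2.INTER_CUBIC)
b=cv2.resize(V('side10').p[170:270,240:340],None,fx=4,fy=4,interpolation=cv2.INTER_CUBIC)
cv2.imwrite('pics/z12.png',np.hstack([a,b]))
E
```

```text
t 13.85 pos [ 0.656  -0.1871  0.1971] yaw -175.32 q6 -2.01 F [ 0.8 -0.6 -1.3] open 0.0436
units [ 0.5182  0.0428 -0.0096] turn 0.0004 dist 0.156
```

View pics/z12.png

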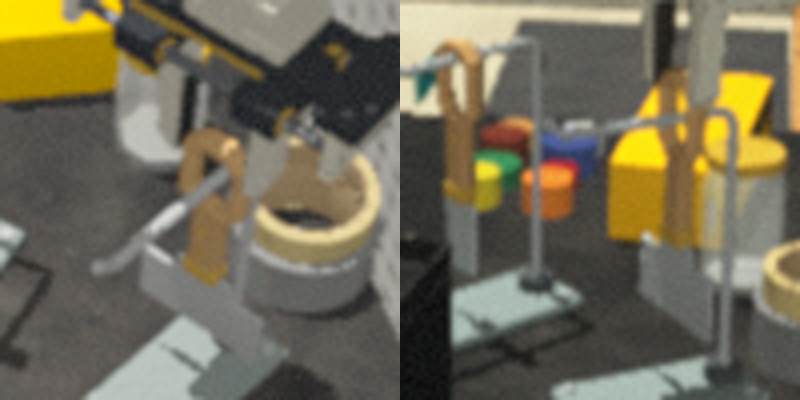

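View pics/wrist10.png

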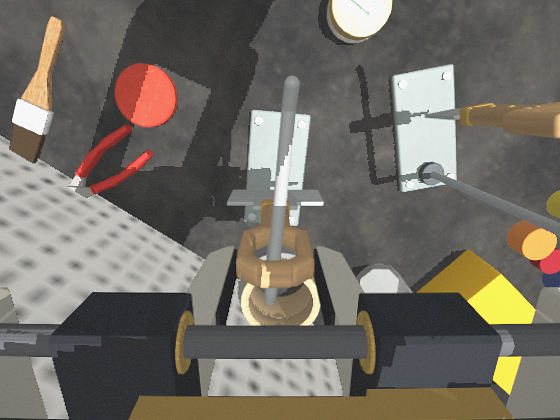

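drive_tool:
  steps:
    - {"jaw":0.3,"tx":0.06,"ty":0.005,"tz":-0.005,"turn":0}
    - {"jaw":0.3,"tx":0.12,"ty":0.01,"tz":-0.005,"turn":0}
    - {"jaw":0.3,"tx":0.18,"ty":0.015,"tz":-0.005,"turn":0.01}
    - {"jaw":0.3,"tx":0.24,"ty":0.02,"tz":-0.005,"turn":0.02}
    - {"jaw":0.3,"tx":0.3,"ty":0.025,"tz":-0.005,"turn":0.026}
    - {"jaw":0.3,"tx":0.36,"ty":0.03,"tz":-0.005,"turn":0.026}
    - {"jaw":0.3,"tx":0.42,"ty":0.035,"tz":-0.005,"turn":0.026}
    - {"jaw":0.3,"tx":0.48,"ty":0.04,"tz":-0.005,"turn":0.026}
    - {"jaw":0.3,"tx":0.51,"ty":0.042,"tz":-0.005,"turn":0.026}
    - {"jaw":0.3,"tx":0.51,"ty":0.042,"tz":-0.005,"turn":0.026}
    - {"jaw":0.3,"tx":0.51,"ty":0.042,"tz":-0.005,"turn":0.026}

```text
t: 15.1
tool_pos: [0.503, -0.1872, 0.1989]
orientation: [0.0, 3.141, -0.0]
force: [0.3, -0.5, -1.8]
opening: 0.0437
```

```bash
python3 - <<'E'
from rel import *
rel(.45,.0,.42,180)
for n in('scene',): grab(n,n+'11')
E
```

```text
t 15.10 pos [ 0.503  -0.1872  0.1989] yaw 179.99 q6 -2.02 F [ 0.3 -0.5 -1.8] open 0.0437
units [ 0.1763  0.6237 -0.7371] turn -0.0001 dist 0.294
```

View pics/scene11.png

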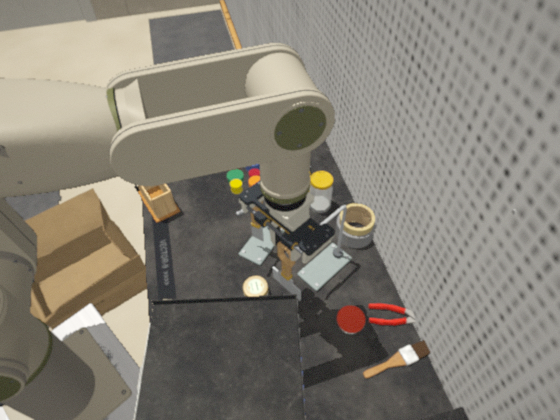

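The broad knife is off the hook and held upright. Up now, then across to the pot.

drive_tool:
  steps:
    - {"jaw":0.3,"tx":0,"ty":0,"tz":-0.1,"turn":0}
    - {"jaw":0.3,"tx":0,"ty":0,"tz":-0.22,"turn":0}
    - {"jaw":0.3,"tx":0,"ty":0,"tz":-0.36,"turn":0}
    - {"jaw":0.3,"tx":0.03,"ty":0,"tz":-0.5,"turn":0}
    - {"jaw":0.3,"tx":0.06,"ty":0.05,"tz":-0.64,"turn":0}
    - {"jaw":0.3,"tx":0.12,"ty":0.15,"tz":-0.72,"turn":0.01}
    - {"jaw":0.3,"tx":0.16,"ty":0.29,"tz":-0.74,"turn":0.02}
    - {"jaw":0.3,"tx":0.16,"ty":0.43,"tz":-0.74,"turn":0.03}
    - {"jaw":0.3,"tx":0.16,"ty":0.57,"tz":-0.74,"turn":0.04}
    - {"jaw":0.3,"tx":0.16,"ty":0.71,"tz":-0.74,"turn":0.048}
    - {"jaw":0.3,"tx":0.16,"ty":0.85,"tz":-0.74,"turn":0.048}
    - {"jaw":0.3,"tx":0.16,"ty":0.95,"tz":-0.74,"turn":0.048}

```text
t: 16.35
tool_pos: [0.4547, 0.1007, 0.4209]
orientation: [0.234, 3.133, 0.001]
force: [0.3, -0.7, -1.2]
opening: 0.0431
```

```bash
python3 - <<'E'
from rel import *
rel(.461,.22,.35,171.3)
grab('wrist','wr12')
E
```

```text
t 16.35 pos [0.4547 0.1007 0.4209] yaw 171.46 q6 -1.31 F [ 0.3 -0.7 -1.2] open 0.0431
units [0.0384 0.3962 0.2364] turn 0.0009 dist 0.139
```

View pics/wr12.png

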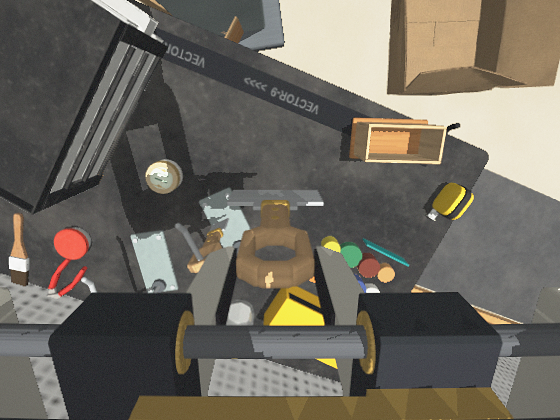

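The pot's rim shows in the wrist view, corners near (362,124), (446,125), (440,163) and (366,160), lined up with the blade. I'll refine its pose from this closer view.

```bash
python3 - <<'E'
from h import *
k=V("wr12")
cv2.imwrite("pics/z13.png",cv2.resize(k.p[105:180,340:470],None,fx=6,fy=6,interpolation=cv2.INTER_CUBIC))
E
```

```text
(no output)
```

View pics/z13.png

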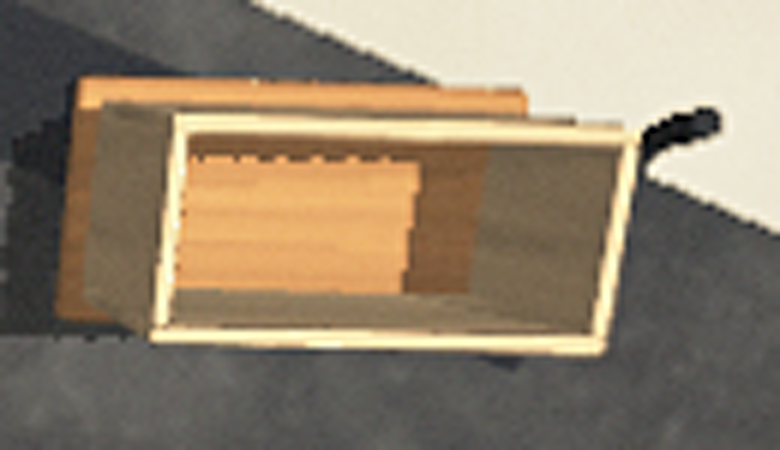

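```bash
python3 - <<'E'
from h import *
k=V("wr12")
u=(np.array([(172,114),(642,130),(603,355),(149,342)],float)+.5)/6-.5+[340,105]
P=k.onz(u,.09)[:,:2]; print(P.round(4),np.linalg.norm(P-np.roll(P,-1,0),axis=1).round(4),P.mean(0)); 
d=P[1]-P[0]+P[2]-P[3]; print("y dir",np.degrees(np.arctan2(d[1],d[0])))
# knife blade in hand: lower edge / eye
C=k.cloud(); print("tcp",robot.read_state()["tool_pos"])
hsv=cv2.cvtColor(k.p,cv2.COLOR_BGR2HSV)
# blade pixels
B=C[186:212,225:330].reshape(-1,3); B=B[(B[:,2]>.25)&(B[:,2]<.4)]; print(len(B),np.percentile(B,[2,50,98],axis=0).round(4))
W=(hsv[...,0]>8)&(hsv[...,0]<25)&(hsv[...,1]>70)&(C[...,2]>.40)&(C[...,2]<.48)&(abs(C[...,0]-.455)<.05)
print(W.sum(),np.percentile(C[W],[1,50,99],axis=0).round(4))
M=R.from_rotvec(robot.read_state()["orientation"]).as_matrix(); tp=robot.read_state()["tool_pos"]
print("blade in tool",np.percentile((B-tp)@M,[2,50,98],axis=0).round(4)); print("eye in tool",np.percentile((C[W]-tp)@M,[1,50,99],axis=0).round(4))
E
```

```text
[[0.4199 0.258 ]
 [0.4423 0.3837]
 [0.5024 0.3733]
 [0.4804 0.2478]] [0.1277 0.061  0.1274 0.0613] [0.46125639 0.31568929]
y dir 79.96042077952102
tcp [0.45451259 0.1038075  0.4206657 ]
1716 [[0.4481 0.0588 0.292 ]
 [0.4532 0.1013 0.3271]
 [0.462  0.1427 0.3761]]
3841 [[0.4466 0.0804 0.4026]
 [0.4526 0.1012 0.4616]
 [0.4633 0.1222 0.4725]]
blade in tool [[-0.0041 -0.0455  0.0446]
 [-0.0008 -0.0034  0.0936]
 [ 0.0053  0.0392  0.1286]]
eye in tool [[-0.008  -0.0235 -0.0518]
 [ 0.0022 -0.0025 -0.0409]
 [ 0.0051  0.0187  0.018 ]]
```

Wrist estimate: pot at (0.4613, 0.3157), long axis at 80°, rim 61 x 127.5 mm. The scene camera gave 0.461, 0.317 and 81°, so they agree. I'll aim 12 mm off centre towards its far wall so the knife leans only a little.

drive_tool:
  steps:
    - {"jaw":0.3,"tx":0.01,"ty":0.12,"tz":0,"turn":0.008}
    - {"jaw":0.3,"tx":0.02,"ty":0.26,"tz":0,"turn":0.008}
    - {"jaw":0.3,"tx":0.03,"ty":0.4,"tz":0,"turn":0.008}
    - {"jaw":0.3,"tx":0.044,"ty":0.54,"tz":0,"turn":0.008}
    - {"jaw":0.3,"tx":0.044,"ty":0.64,"tz":0.05,"turn":0.008}
    - {"jaw":0.3,"tx":0.044,"ty":0.7,"tz":0.12,"turn":0.008}
    - {"jaw":0.3,"tx":0.044,"ty":0.7,"tz":0.22,"turn":0.008}
    - {"jaw":0.3,"tx":0.044,"ty":0.7,"tz":0.32,"turn":0.008}
    - {"jaw":0.3,"tx":0.044,"ty":0.7,"tz":0.4,"turn":0.008}
    - {"jaw":0.3,"tx":0.044,"ty":0.7,"tz":0.4,"turn":0.008}
    - {"jaw":0.3,"tx":0.044,"ty":0.7,"tz":0.4,"turn":0.008}

```text
t: 17.5
tool_pos: [0.4732, 0.3076, 0.3009]
orientation: [-0.276, -3.129, 0.001]
force: [0.3, 0.1, -1.0]
opening: 0.0436
```

```bash
python3 - <<'E'
from rel import *
rel(.473,.3136,.14,170)
for n in('wrist','scene','side'): grab(n,n+'13')
a=cv2.resize(V('scene13').p[110:240,100:230],None,fx=4,fy=4,interpolation=cv2.INTER_CUBIC)
cv2.imwrite('pics/z14.png',a)
E
```

```text
t 17.50 pos [0.4732 0.3076 0.3009] yaw 169.92 q6 -0.91 F [ 0.3  0.1 -1. ] open 0.0436
units [0.0037 0.0198 0.5364] turn -0.0004 dist 0.161
```

View pics/z14.png

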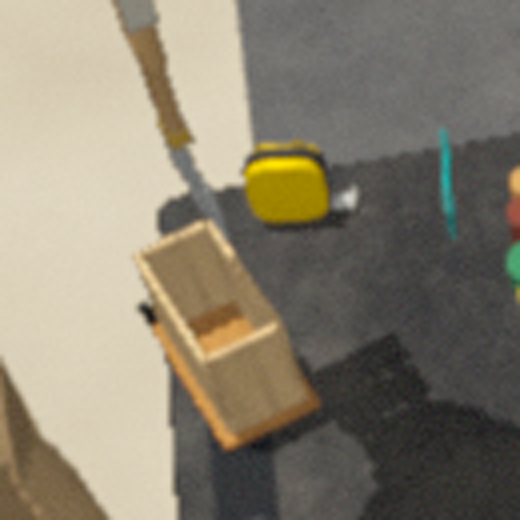

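View pics/wrist13.png

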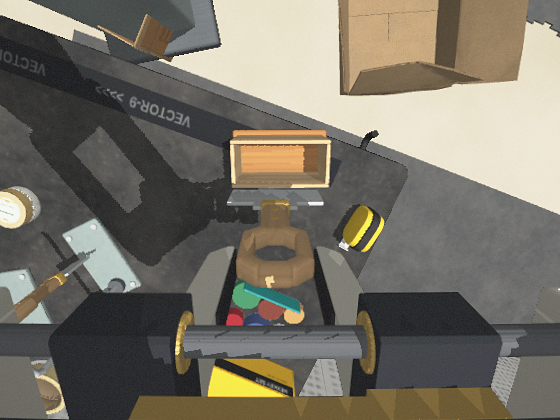

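Blade and pot are aligned; the 5 mm sideways offset gets corrected. I lower in two stages.

drive_tool:
  steps:
    - {"jaw":0.3,"tx":0.003,"ty":0.02,"tz":0,"turn":0}
    - {"jaw":0.3,"tx":0.003,"ty":0.02,"tz":0.05,"turn":0}
    - {"jaw":0.3,"tx":0.003,"ty":0.02,"tz":0.1,"turn":0}
    - {"jaw":0.3,"tx":0.003,"ty":0.02,"tz":0.15,"turn":0}
    - {"jaw":0.3,"tx":0.003,"ty":0.02,"tz":0.2,"turn":0}
    - {"jaw":0.3,"tx":0.003,"ty":0.02,"tz":0.25,"turn":0}
    - {"jaw":0.3,"tx":0.003,"ty":0.02,"tz":0.3,"turn":0}
    - {"jaw":0.3,"tx":0.003,"ty":0.02,"tz":0.336,"turn":0}
    - {"jaw":0.3,"tx":0.003,"ty":0.02,"tz":0.336,"turn":0}
    - {"jaw":0.3,"tx":0.003,"ty":0.02,"tz":0.336,"turn":0}

```text
t: 18.65
tool_pos: [0.4733, 0.3136, 0.2001]
orientation: [-0.276, -3.129, 0.0]
force: [0.1, 0.4, -0.7]
opening: 0.0438
```

```bash
python3 - <<'E'
from rel import *
rel(.473,.3136,.14,170)
for n in('wrist','scene','side'): grab(n,n+'14')
a=cv2.resize(V('scene14').p[110:240,100:230],None,fx=4,fy=4,interpolation=cv2.INTER_CUBIC)
cv2.imwrite('pics/z15.png',a)
E
```

```text
t 18.65 pos [0.4733 0.3136 0.2001] yaw 169.92 q6 -0.90 F [ 0.1  0.4 -0.7] open 0.0438
units [ 8.000e-04 -1.000e-04  2.002e-01] turn -0.0005 dist 0.06
```

View pics/z15.png

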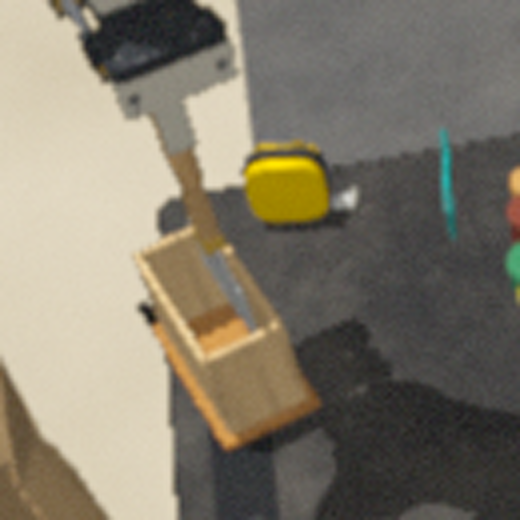

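View pics/wrist14.png

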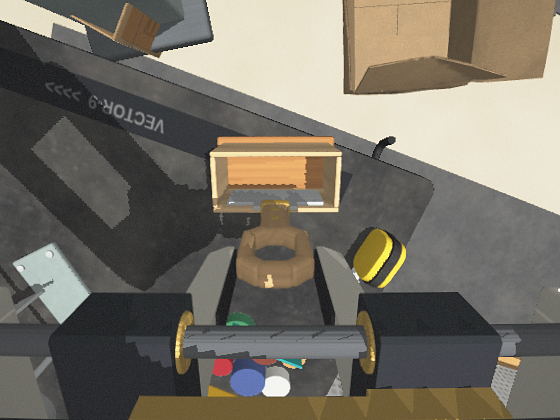

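The blade is inside the walls in both views. Lowering to just above the floor.

drive_tool:
  steps:
    - {"jaw":0.3,"tx":0,"ty":0,"tz":0.04,"turn":0}
    - {"jaw":0.3,"tx":0,"ty":0,"tz":0.08,"turn":0}
    - {"jaw":0.3,"tx":0,"ty":0,"tz":0.12,"turn":0}
    - {"jaw":0.3,"tx":0,"ty":0,"tz":0.16,"turn":0}
    - {"jaw":0.3,"tx":0,"ty":0,"tz":0.185,"turn":0}
    - {"jaw":0.3,"tx":0,"ty":0,"tz":0.2,"turn":0}
    - {"jaw":0.3,"tx":0,"ty":0,"tz":0.2,"turn":0}
    - {"jaw":0.3,"tx":0,"ty":0,"tz":0.2,"turn":0}

```text
t: 19.6
tool_pos: [0.4734, 0.3137, 0.1403]
orientation: [0.276, 3.129, 0.0]
force: [0.0, -0.8, -0.6]
opening: 0.0434
```

drive_tool:
  steps:
    - {"jaw":0.3,"tx":0,"ty":0,"tz":0.008,"turn":0}
    - {"jaw":0.3,"tx":0,"ty":0,"tz":0.008,"turn":0}
    - {"jaw":0.3,"tx":0,"ty":0,"tz":0.008,"turn":0}

```text
t: 19.9
tool_pos: [0.4734, 0.3137, 0.1378]
orientation: [0.276, 3.129, 0.0]
force: [0.6, -0.4, -1.4]
opening: 0.0437
```

drive_tool:
  steps:
    - {"jaw":0.3,"tx":0,"ty":0,"tz":0.005,"turn":0}
    - {"jaw":0.3,"tx":0,"ty":0,"tz":0.005,"turn":0}
    - {"jaw":0.3,"tx":0,"ty":0,"tz":0.005,"turn":0}

```text
t: 20.2
tool_pos: [0.4732, 0.3136, 0.136]
orientation: [-0.276, -3.129, 0.0]
force: [-0.4, -0.3, -2.0]
opening: 0.0438
```

drive_tool:
  steps:
    - {"jaw":0.3,"tx":0,"ty":0,"tz":0.005,"turn":0}
    - {"jaw":0.3,"tx":0,"ty":0,"tz":0.005,"turn":0}
    - {"jaw":0.3,"tx":0,"ty":0,"tz":0.005,"turn":0}

```text
t: 20.5
tool_pos: [0.4737, 0.3137, 0.1354]
orientation: [0.276, 3.128, 0.001]
force: [-0.2, -1.5, 4.4]
opening: 0.0434
```

Edge on the floor (Fz +4 N). I'll ease the grip and lean the handle gently onto the near rim before letting go.

drive_tool:
  steps:
    - {"jaw":0.3,"tx":0,"ty":0,"tz":0,"turn":0}
    - {"jaw":0.3,"tx":-0.01,"ty":0,"tz":0,"turn":0}
    - {"jaw":0.3,"tx":-0.02,"ty":0,"tz":0,"turn":0}
    - {"jaw":0.3,"tx":-0.03,"ty":0,"tz":0,"turn":0}
    - {"jaw":0.3,"tx":-0.04,"ty":0,"tz":0,"turn":0}
    - {"jaw":0.3,"tx":-0.045,"ty":0,"tz":0,"turn":0}
    - {"jaw":0.3,"tx":-0.045,"ty":0,"tz":0,"turn":0}
  force: 6

```text
t: 21.2
tool_pos: [0.4865, 0.3113, 0.1344]
orientation: [-0.276, -3.129, -0.0]
force: [-1.4, -0.3, 4.2]
opening: 0.0444
```

```bash
python3 - <<'E'
from rel import *
rel(.473,.3136,.14,170)
for n in('wrist','scene','side'): grab(n,n+'15')
a=cv2.resize(V('scene15').p[110:240,100:230],None,fx=3,fy=4,interpolation=cv2.INTER_CUBIC)
b=cv2.resize(V('side15').p[150:250,140:240],None,fx=4,fy=5.2,interpolation=cv2.INTER_CUBIC)
cv2.imwrite('pics/z16.png',np.hstack([a,b]))
E
```

```text
t 21.20 pos [0.4865 0.3113 0.1344] yaw 169.91 q6 -0.91 F [-1.4 -0.3  4.2] open 0.0444
units [ 0.0458 -0.0004 -0.0187] turn -0.0005 dist 0.015
```

View pics/z16.png

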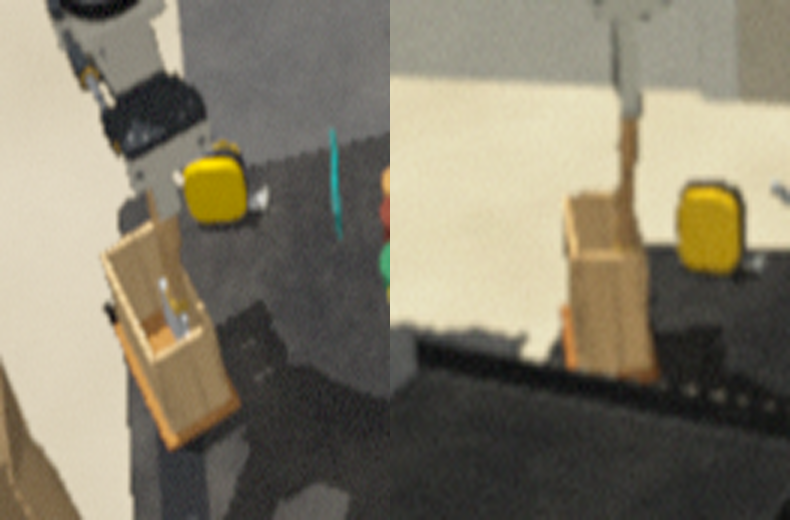

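View pics/wrist15.png

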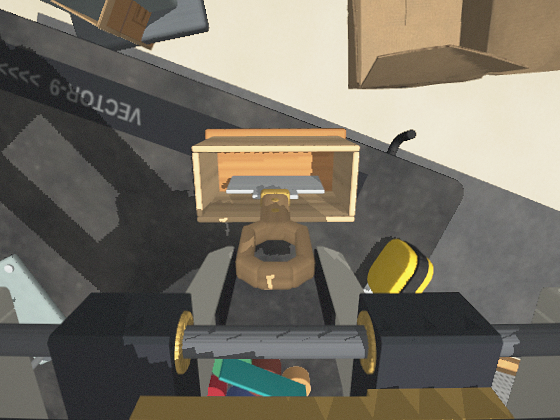

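The handle rests at the far rim with the edge on the floor. Now I let go.

drive_tool:
  steps:
    - {"jaw":0.55,"tx":-0.045,"ty":0,"tz":0,"turn":0}
    - {"jaw":0.6,"tx":0,"ty":0,"tz":0,"turn":0}
    - {"jaw":0.8,"tx":0,"ty":0,"tz":0,"turn":0}
    - {"jaw":1,"tx":0,"ty":0,"tz":0,"turn":0}
    - {"jaw":1,"tx":0,"ty":0,"tz":0,"turn":0}
    - {"jaw":1,"tx":0,"ty":0,"tz":0,"turn":0}
    - {"jaw":1,"tx":0,"ty":0,"tz":0,"turn":0}

```text
t: 22.05
tool_pos: [0.4866, 0.3112, 0.1346]
orientation: [0.276, 3.129, 0.0]
force: [0.1, 0.3, 0.2]
opening: 0.0908
```

```bash
python3 - <<'E'
from rel import *
rel(.473,.3136,.40,170)
for n in('wrist',): grab(n,n+'16')
E
```

```text
t 22.05 pos [0.4866 0.3112 0.1346] yaw 169.92 q6 -0.91 F [0.1 0.3 0.2] open 0.0908
units [ 4.600e-02 -1.000e-04 -8.847e-01] turn -0.0005 dist 0.266
```

View pics/wrist16.png

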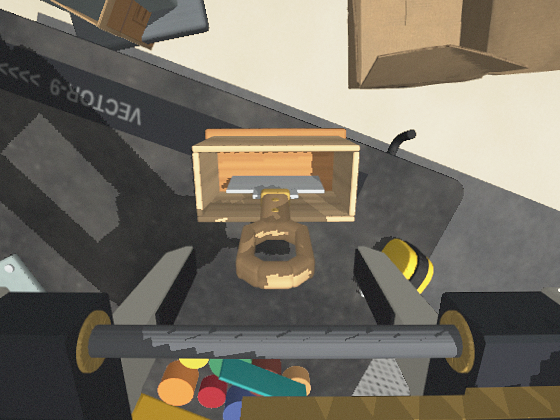

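The knife stays leaning on the rim with the jaws clear of it. I'll rise straight up.

drive_tool:
  steps:
    - {"jaw":1,"tx":0,"ty":0,"tz":-0.06,"turn":0}
    - {"jaw":1,"tx":0,"ty":0,"tz":-0.15,"turn":0}
    - {"jaw":1,"tx":0,"ty":0,"tz":-0.25,"turn":0}
    - {"jaw":1,"tx":0,"ty":0,"tz":-0.38,"turn":0}
    - {"jaw":1,"tx":0,"ty":0,"tz":-0.52,"turn":0}
    - {"jaw":1,"tx":0,"ty":0,"tz":-0.66,"turn":0}
    - {"jaw":1,"tx":0,"ty":0,"tz":-0.78,"turn":0}
    - {"jaw":1,"tx":0,"ty":0,"tz":-0.78,"turn":0}
    - {"jaw":1,"tx":0,"ty":0,"tz":-0.78,"turn":0}

```text
t: 23.0
tool_pos: [0.487, 0.3115, 0.3695]
orientation: [0.276, 3.128, 0.002]
force: [0.4, 0.4, -1.6]
opening: 0.0929
```

```bash
python3 - <<'E'
from rel import *
rel(.473,.3136,.40,170)
for n in('wrist','scene'): grab(n,n+'17')
cv2.imwrite('pics/z17.png',cv2.resize(V('scene17').p[120:360,110:400],None,fx=2.7,fy=2.5,interpolation=cv2.INTER_CUBIC))
a=V('scene0').cloud();b=V('scene17').cloud()
v=V('scene17'); C=b; k=V('wrist17').cloud()
for n,u in dict(jar=(320,180),tin=(256,287),red=(351,318)).items(): print(n,V('scene0').pt(u).round(4),v.pt(u).round(4))
for nm,img,CC in(('scene',v.p,C),('wrist',V('wrist17').p,k)):
    hsv=cv2.cvtColor(img,cv2.COLOR_BGR2HSV); W=(hsv[...,0]>8)&(hsv[...,0]<25)&(hsv[...,1]>70)
    for t,cx,cy,z0,z1 in(("broad",.487,.311,.1,.21),("narrow",.5645,-.018,.17,.24)):
        m=W&(CC[...,2]>z0)&(CC[...,2]<z1)&(abs(CC[...,0]-cx)<.05)&(abs(CC[...,1]-cy)<.04); 
        if m.sum()>10: print(nm,t,m.sum(),np.percentile(CC[m],[1,50,99],axis=0).round(3).tolist())
E
```

```text
t 23.00 pos [0.487  0.3115 0.3695] yaw 169.92 q6 -0.91 F [ 0.4  0.4 -1.6] open 0.0929
units [ 0.0471 -0.0011 -0.1018] turn -0.0005 dist 0.034
jar [[ 0.7904 -0.0303  0.1098]] [[ 0.7883 -0.032   0.1127]]
tin [[ 0.4652 -0.119   0.0357]] [[ 0.4656 -0.1186  0.0346]]
red [[ 0.5709 -0.3358  0.0324]] [[ 0.5704 -0.336   0.0336]]
scene broad 205 [[0.472, 0.288, 0.103], [0.481, 0.302, 0.155], [0.492, 0.33, 0.189]]
scene narrow 237 [[0.55, -0.041, 0.171], [0.561, -0.024, 0.211], [0.572, 0.001, 0.231]]
wrist broad 780 [[0.474, 0.291, 0.103], [0.484, 0.312, 0.175], [0.496, 0.333, 0.187]]
wrist narrow 609 [[0.551, -0.035, 0.173], [0.558, -0.001, 0.21], [0.565, 0.005, 0.228]]
```

View pics/z17.png

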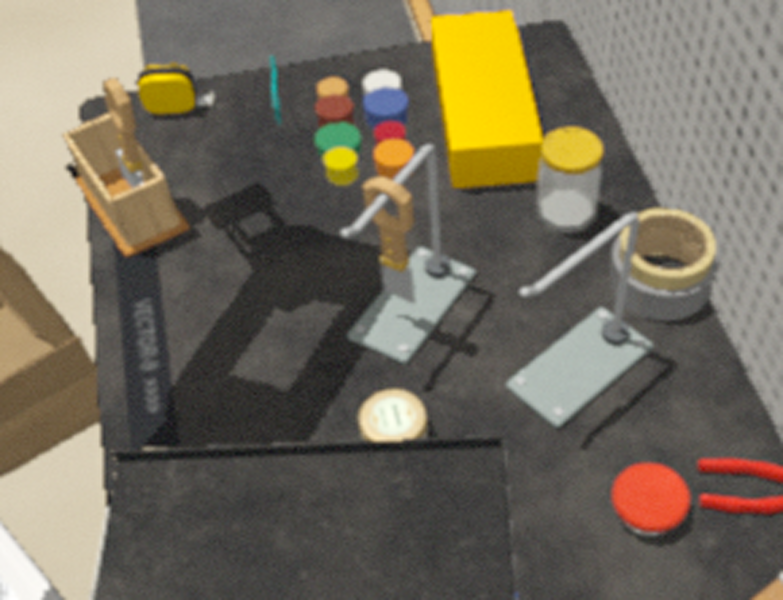

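View pics/wrist17.png

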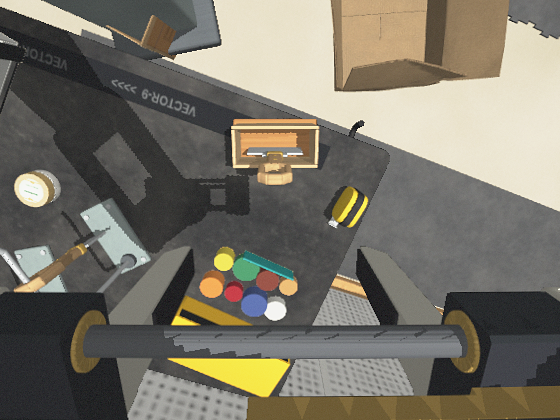

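Everything is in place: the narrow knife hangs on the spare hook, the broad one stands in the pot with its top at 0.187 m (edge on the pot's floor), and the loose things have not moved. Handing in.

```bash
python3 -c "
from h import *
print(robot.close_job()); print(robot.read_state()['t'])"
```

```text
the job is handed in; nothing more can be done
None
the job is handed in; nothing more can be done
```

I moved the narrow knife to the spare hook, then lowered the broad knife blade down into the plywood pot. I handed the job in after about 23 s of the 58 s allowed; no verdict was reported.

**Narrow knife:** it hangs on the spare bar about 70 mm from the post. The top of its eye reads 0.228–0.231 m, against 0.229 m expected.

**Broad knife:** its edge touched the pot floor before I let go. I leaned the handle gently on the far rim, so it is only slightly tilted. Its top reads 0.187–0.189 m, so the edge is close to the pot floor.

**Jar, tin and red-lidded pot:** single depth points on each agree with the start to within about 4 mm, which is camera noise.

**Gripper:** it was open and about 0.18 m above the knife in the pot when I handed in.

Three things did not go straight through:
- The first move call was refused because rows were missing keys. Nothing moved.
- On the first grasp I corrected for a pose reading that was only lagging. That put the fingers about 4 mm off, and I recentred before the grip was firm.
- In the last check the wrist camera saw only one side of the narrow knife's eye, so its sideways reading (median y -0.001 m) differs from the scene camera's (-0.024 m). The scene reading and the earlier close view (-0.022 m) agree.

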